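# Load a specimen rack from a gravity track

### The arm

A 6-joint arm with a two-finger parallel gripper is mounted at the origin on the work surface. World frame = base frame: x ahead of the robot, y to its left, z up, the work surface at z = 0. Lengths are in mm, angles in rad, forces in N, time in s.
With the tool pointing down it reaches from about 350 to 975 mm from the base axis. Payload 7.1 kg.
Tool frame: the origin (TCP) lies at the very end of the fingers, on their centre line; the grasp point (between the pads) lies 19 mm behind it; z points along the fingers, x is the direction in which the jaws open and shut, and the axes are right-handed (so a half turn about z gives the same grasp; the last joint's range is limited). The gripper opens to 88 mm and grips with 3 to 60 N. Pads are 20 mm wide; open, the fingers measure 115 mm over their backs; the gripper's body (75 mm by 178 mm) begins 61 mm behind the grasp point.
Start: joints at [-1.296, 0.423, 1.63, -0, 1.089, -0.019], TCP at [181.013, -598.197, 222.675] pointing down, gripper open.
Joint ranges: [-3, 3], [-0.9, 2.11], [0.09, 2.58], [-1.31, 4.45], [0.11, 2.69], [-2.54, 2.54]. Speed limits (rad/s): [2.39, 2.39, 3.01, 3.14, 3.14, 3.14].

### API

Orientations are given as a rotation vector (axis times angle).
In Python, from workcell import ctrl gives the robot as it stands. The module is installed in compiled form; this text tells all that it offers.
- The arm moves only by the tool move_arm, never from a script. Its argument "motion" is a list of rows, each a list of 2 entries, a list of its own where there are three numbers: the shift along the tool's x, y, z normalised to -1 to 1, where 1 is 150 mm, then the turn, a rotation vector about the tool's x, y, z normalised to -1 to 1, where 1 is 60 degrees. In form: [[[x, y, z], [rx, ry, rz]], ...]. A call has exactly 5 rows; each row is the pose to reach, as a shift and turn from the pose commanded when the call began, along the tool's axes at that moment; what a row does not reach only later rows make up. A row lasts 1/8 s, in which the tool goes at most 62.5 mm and 10.7 degrees, less where a joint would pass 70% of its speed; a pose out of reach is approached as far as the arm can. A call with a number of a shift or a turn outside -1 to 1 is refused whole. A call with a gripper value outside its range is refused whole. "gripper" is the opening, from 0 (shut) to 1 (fully open), set as the call begins (left out, the last holds). The fingers move at their own pace and stop on an object; the grip force is fixed at half the most. Time passes only in rows, so rows that repeat a pose let the fingers close, or fill a call up. It gives the time, the measured TCP pose, the force and the opening at its end, in the units of the state.
- ctrl.get_obs(): the state, without advancing time (a new reading comes with each control period).
- ctrl.get_image(name): name is "scene" or "top" or "wrist"; returns a dict with "pixels" (400x640x3 uint8, red, green, blue), "camera_matrix" (3x3 intrinsics, pixels), "D" ([k1, k2, p1, p2, k3] as OpenCV has them; the pictures are not rectified), "R" (3x3) and "t" (3): a world point X has camera coordinates R X + t; the wrist camera has in their place "mount" (4x4, takes a point from camera to tool coordinates, whose origin is the TCP and whose axes are the tool frame's). Camera axes: x right, y down, z forward; pixel columns grow to the right and rows downward; lengths in mm; the calibration is good to about 2 mm. A picture is of the moment at which its call begins: read the wrist's pose just before it. There is no depth.
- ctrl.close_job(): hands the job in, once; it reports no verdict.
Trained networks look in the newest picture that a camera, given by its name, has taken for a name from the list of things; names that differ only in an ending like _2 or _b are one class to them, and where a whole thing is asked for, a point or a joint stands for the part that bears it (a point fixed in the world has none). Each returns a list of dicts, best first, with "p" (0 to 1); they miss things now and then, are a little off and sometimes report something else, mostly with a low value. They report only what shows in the picture. A call takes as long as a camera call. They do not tell look-alikes from the thing itself.
- ctrl.boxes_of(camera, name): "location" ([x, y, z] in mm, in world coordinates, good to about 4 mm: the middle of the surface that is visible of it).
- ctrl.regions_of(camera, name): "mask" (400x640 bool, what is visible of it).
- ctrl.pinpoint(camera, name): "location" ([x, y, z] in mm, in world coordinates, good to about 4 mm: a listed point, or the origin of a listed thing).
The state is a dict: "t": time; "qpos": joint angles; "qvel": joint speeds; "joint_torque": joint torques, N m; "ee_pos": TCP position; "orientation": TCP orientation; "ft_force": force on the tool from outside, world axes, zero at the start; "moment": the same for the moment, N m; "width": finger opening in mm.
Only numpy, scipy, OpenCV 4.12 (cv2) and the standard library are available. Lean on these libraries where they do the work, as an engineer would, in place of code of your own. Each camera call takes 0.05 s, during which the arm holds its last target.

### The job

Swing the rack's red-handled bail fully open, then empty both lanes of the sloped track from their lower ends, letting the next mount roll down each time: stand each black specimen in a pocket of its own in the rack, white face towards the rack's yellow strip, and put each orange dummy into the blue tray. When all the specimens are in, swing the bail back upright over them. Never drop a specimen or lay it on the bench or in the tray, and leave the bottle, jar and screwdriver where they are.

Things in the scene. Friction and masses are not known exactly. Their poses are not given: they have to be found in the camera images.
- track: Fixed gravity track: two parallel aluminium channels (lanes) with middles at x = -37.5 and +37.5 mm. Origin on the bench under the low end, midway between them; y runs uphill (slope 0.21 rad, 168 mm long), z up. Floor 45 mm above the bench at the low end; 19 mm clear between side walls 4 mm thick that rise 14 mm above the floor. Up to three mounts a lane stand on edge, faces to the walls.
- lane1_end (a point): Centre of a mount at rest against the red stop (30 mm above the floor) of the lane on the track's -x side. The mounts behind it roll down by themselves. A thin steel guard strip 4 mm over the mounts, from 62 mm uphill of the stop, lets only the mount at the stop be lifted out.
- lane2_end (a point): The same for the lane on the track's +x side.
- rack: Fixed black rack on a dark base plate 250 x 100 x 20 mm. Origin on the bench under its middle; x along the row of three pockets, y towards the yellow strip, z up. Pockets are open at the top, pitch 58 mm, each 54 mm long (x) and 19 mm wide (y), floor 26 mm above the bench, side walls 12 mm high with lips flared outwards to 18 mm above the pocket floor. A mount stands on edge in a pocket, its faces towards +y and -y.
- pocket1 (a point): Centre of a mount fully seated in the pocket at the rack's -x end (51 mm above the bench).
- pocket2 (a point): The same for the middle pocket.
- pocket3 (a point): The same for the pocket at the rack's +x end.
- rack_yellow (a point): Point over the middle of the yellow strip that runs along the rack's +y side, at the height of the seated mounts' centres.
- bail (a joint): Swing of the steel wire bail about the rack's x axis, rad: 0 upright over the pockets (closed; a rod then passes 6 mm over seated mounts and bars the pockets), 1.45 at its stop, laid down on the rack's -y side (open). It stays where it is left; about 2 N at the handle moves it.
- bail_handle (a point): Middle of the bail's red round grip, 10 mm in diameter and 78 mm long along the rack's x, on two wire stubs 70 mm apart; 100 mm from the hinge line, 48 mm beyond the bail's 8 mm rod. It turns with the bail.
- bail_hinge (a point): Middle of the bail's hinge line, which runs along the rack's x, 34 mm above the bench.
- tray: Loose blue open tray 150 x 150 mm, 22 mm high, walls and floor 4 mm, 0.4 kg. Origin under its middle, z up.
- sample1: Black round specimen mount, 50 mm in diameter, 16 mm thick, about 45 g (may be absent). Origin at its centre, own x along its axis, out of its white face (a white disc with a small steel square); the other face is black. It spins about x as it rolls.
- blank1: Orange round dummy, 50 mm in diameter, 16 mm thick, about 45 g, both faces alike (may be absent). Origin at its centre, own x along its axis.
- sample2: Black round specimen mount, 50 mm in diameter, 16 mm thick, about 45 g (may be absent). Origin at its centre, own x along its axis, out of its white face (a white disc with a small steel square); the other face is black. It spins about x as it rolls.
- blank2: Orange round dummy, 50 mm in diameter, 16 mm thick, about 45 g, both faces alike (may be absent). Origin at its centre, own x along its axis.
- sample3: Black round specimen mount, 50 mm in diameter, 16 mm thick, about 45 g (may be absent). Origin at its centre, own x along its axis, out of its white face (a white disc with a small steel square); the other face is black. It spins about x as it rolls.
- blank3: Orange round dummy, 50 mm in diameter, 16 mm thick, about 45 g, both faces alike (may be absent). Origin at its centre, own x along its axis.
- bottle: Bystander: glass bottle with a blue cap, 66 mm in diameter, 140 mm high; origin under its middle.
- jar: Bystander: amber jar with a white cap, 52 mm in diameter, 55 mm high; origin under its middle.
- driver: Bystander: screwdriver lying on the bench; origin near its middle, x along it.
Mind the look-alikes: they are no part of the job. What is shaped like the blank3 but green is not meant.

How it is judged (in metres and radians):
On the way, in this order (a step that is already met when the one before it is completed fails the run):
1. the bail is swung fully open (value of joint bail above 1.3 rad), for 0.2 s.
2. with the bail open, every specimen present stands seated in a pocket, white face to the yellow strip (value of joint bail above 1 rad and (distance between sample1 and pocket1 below 0.01 m or distance between sample1 and pocket2 below 0.01 m or distance between sample1 and pocket3 below 0.01 m) and x of rack_yellow in the frame of sample1 above 0.01 m and (distance between sample2 and pocket1 below 0.01 m or distance between sample2 and pocket2 below 0.01 m or distance between sample2 and pocket3 below 0.01 m) and x of rack_yellow in the frame of sample2 above 0.01 m and (distance between sample3 and pocket1 below 0.01 m or distance between sample3 and pocket2 below 0.01 m or distance between sample3 and pocket3 below 0.01 m) and x of rack_yellow in the frame of sample3 above 0.01 m), for 0.2 s.
3. the bail is swung back upright (value of joint bail below 0.15 rad), for 0.2 s.
At the end, for the whole second after the job is handed in: Each specimen present stands in a pocket (within 10 mm of the seated centre), white face to the yellow strip; each dummy is inside the tray (within 68 mm of its middle both ways, under 50 mm high); tray level; bail within 0.15 rad of upright; the specimens at rest ((distance between sample1 and pocket1 below 0.01 m or distance between sample1 and pocket2 below 0.01 m or distance between sample1 and pocket3 below 0.01 m) and x of rack_yellow in the frame of sample1 above 0.01 m and (distance between sample2 and pocket1 below 0.01 m or distance between sample2 and pocket2 below 0.01 m or distance between sample2 and pocket3 below 0.01 m) and x of rack_yellow in the frame of sample2 above 0.01 m and (distance between sample3 and pocket1 below 0.01 m or distance between sample3 and pocket2 below 0.01 m or distance between sample3 and pocket3 below 0.01 m) and x of rack_yellow in the frame of sample3 above 0.01 m and x of blank1 in the frame of tray between -0.068 and 0.068 m and y of blank1 in the frame of tray between -0.068 and 0.068 m and z of each of blank1, blank2, blank3 in the frame of tray below 0.05 m and x of blank2 in the frame of tray between -0.068 and 0.068 m and y of blank2 in the frame of tray between -0.068 and 0.068 m and x of blank3 in the frame of tray between -0.068 and 0.068 m and y of blank3 in the frame of tray between -0.068 and 0.068 m and linear speed of each of sample1, sample2, sample3 below 0.02 m/s and value of joint bail below 0.15 rad and angle between tray's own z axis and vertical below 0.1 rad); the robot touches nothing.
It fails at once if a specimen lies on the bench or in the tray (height (world z) of any of sample1, sample2, sample3 below 0.022 m).
It fails at once if the bottle, jar or screwdriver is moved by more than 40 mm (distance of any of bottle, jar, driver from where it was at the start of the episode above 0.04 m).
Of sample3, blank3 only 1 to 2 are there at a start; the rules pass over those that are not, and their reading is None.
At some moment in a run one of tray may be knocked a few centimetres aside while the robot is not near it.
It also fails if it takes over 200 s, if anything falls off the work surface, if the arm or the gripper's body presses on something with over 40 N, if the wrist force passes 120 N, or if a joint passes its speed limit or range.

## Working session

There is one attempt and no reset: what is moved stays moved. The work goes in short steps, Python scripts to look and compute and a tool call to move; the robot and the scene stay as the last step left them, time stands still between calls to the robot, and variables do not carry over. Pictures are saved under pics/ and viewed, and the job is handed in when it is done.

Besides the shell and the picture viewer there is one more tool, called as name(argument=value, ...), one argument or row to a line, values as JSON. move_arm: Moves the arm, as the interface text tells. Its arguments: {"type":"object","properties":{"motion":{"type":"array","items":{"type":"array"}},"gripper":{"type":"number"}},"required":["motion"]}

```bash
ls; mkdir -p pics
python3 - <<'E'
from workcell import ctrl
import cv2
print(ctrl.get_obs())
for n in ["scene","top","wrist"]:
    im=ctrl.get_image(n); cv2.imwrite(f"pics/{n}0.png",im["pixels"][:,:,::-1])
    if n!="wrist":
        for k in ["rack","track","tray","sample1","blank1","bottle","jar","driver","bail"]:
            try: print(n,k,[(round(d["p"],2),[round(v) for v in d["location"]]) for d in ctrl.pinpoint(n,k)])
            except Exception as e: print(n,k,e)
        for k in ["lane1_end","lane2_end","pocket1","pocket2","pocket3","rack_yellow","bail_handle","bail_hinge"]:
            try: print(n,k,[(round(d["p"],2),[round(v) for v in d["location"]]) for d in ctrl.pinpoint(n,k)])
            except Exception as e: print(n,k,e)
E
```

```text
pics
{'t': 0.0, 'qpos': array([-1.29598493e+00,  4.23809981e-01,  1.63065244e+00, -1.95146286e-05,
        1.08860905e+00, -1.89577969e-02]), 'qvel': array([ 0.00068301, -0.00083639,  0.0015763 , -0.0005173 ,  0.00039421,
       -0.00055785]), 'joint_torque': array([ 7.89838959e-04, -5.44616318e+01, -2.73659581e+01,  6.43986580e-02,
        2.27819884e-02, -1.35040632e-04]), 'ee_pos': array([ 180.87521993, -597.69402043,  221.93572414]), 'orientation': array([-2.52193746e+00,  1.87185492e+00,  1.85474550e-03]), 'ft_force': array([-0.42460129,  0.04406918,  1.00661407]), 'moment': array([-0.04302334,  0.01586154, -0.0017973 ]), 'width': 87.58631427936471}
scene rack [(0.88, [536, -257, 3]), (0.45, [638, 9, -2])]
scene track [(0.87, [637, 8, -2]), (0.57, [536, -220, 52])]
scene tray [(0.85, [438, 115, -2])]
scene sample1 [(0.66, [593, 79, 87]), (0.55, [669, 30, 77]), (0.27, [500, 360, 1])]
scene blank1 [(0.82, [635, 268, 21]), (0.65, [667, 81, 87]), (0.63, [597, 25, 78]), (0.53, [589, 125, 91])]
scene bottle [(0.73, [375, 389, 1])]
scene jar [(0.74, [750, -167, 1]), (0.74, [373, 389, 0
[... 1173 characters left out ...]
, -1])]
top jar [(0.86, [749, -166, -2])]
top driver [(0.8, [497, 362, 0]), (0.7, [670, 30, 78])]
top bail it knows: bail_handle, bail_hinge, blank, bottle, driver, jar, lane1_end, lane2_end, pocket, rack, rack_yellow, sample, track, tray
top lane1_end [(0.7, [593, 28, 76]), (0.39, [544, -259, 135])]
top lane2_end [(0.6, [668, 32, 72]), (0.2, [480, -258, 56])]
top pocket1 [(0.66, [592, -250, 45]), (0.61, [479, -258, 56])]
top pocket2 [(0.66, [592, -250, 45]), (0.61, [479, -258, 56])]
top pocket3 [(0.66, [592, -250, 45]), (0.61, [479, -258, 56])]
top rack_yellow [(0.73, [536, -217, 50])]
top bail_handle [(0.72, [543, -260, 134]), (0.6, [539, -251, 55])]
top bail_hinge [(0.6, [538, -256, 36])]
```

View pics/scene0.png

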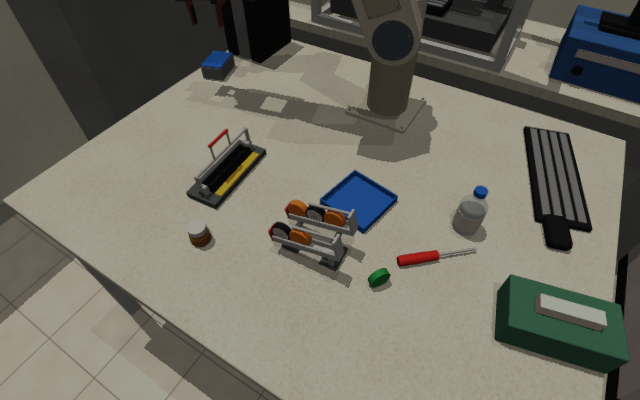

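View pics/top0.png

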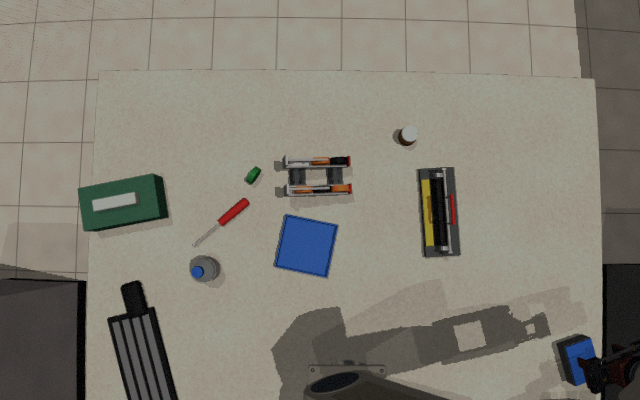

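View pics/wrist0.png

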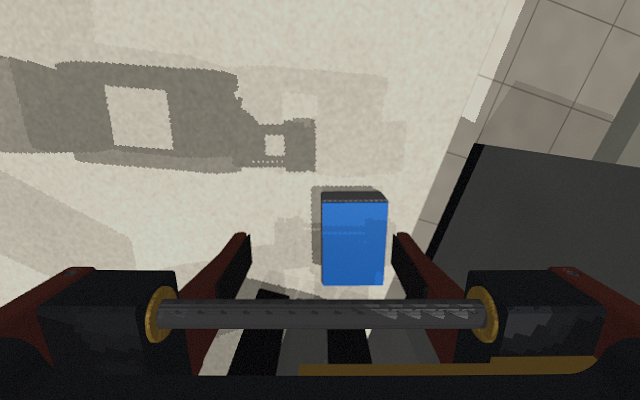

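The pictures show the rack at left in the scene view, its bail upright (red handle ~ (218,137)). The track is at ~(310,230) and the tray at ~(360,200). The lanes hold orange and black mounts, and the green look-alike is loose at (378,277). Next I'll crop in on these.

```bash
cat > h.py <<'E'
from workcell import ctrl
import numpy as np, cv2
from scipy.spatial.transform import Rotation as Ro
def shot(cam,fn=None,box=None,s=1):
    o=ctrl.get_obs() if cam=="wrist" else None
    im=ctrl.get_image(cam)
    if o is not None:
        M=np.eye(4); M[:3,:3]=Ro.from_rotvec(o["orientation"]).as_matrix(); M[:3,3]=o["ee_pos"]
        T=np.linalg.inv(M@np.array(im["mount"])); im["R"]=T[:3,:3]; im["t"]=T[:3,3]
    if fn:
        p=im["pixels"][:,:,::-1]
        if box: x0,y0,x1,y1=box; p=p[y0:y1,x0:x1]
        p=cv2.resize(p,None,fx=s,fy=s,interpolation=cv2.INTER_CUBIC); cv2.imwrite("pics/"+fn,p)
    return im
def proj(im,X):
    X=np.atleast_2d(np.array(X,float)); r,_=cv2.Rodrigues(np.array(im["R"]))
    return cv2.projectPoints(X,r,np.array(im["t"],float),np.array(im["camera_matrix"]),np.array(im["D"],float))[0][:,0]
def onplane(im,uv,z):
    K=np.array(im["camera_matrix"]); n=cv2.undistortPoints(np.array([[uv]],float),K,np.array(im["D"],float))[0,0]
    R=np.array(im["R"]);t=np.array(im["t"]); d=R.T@np.array([n[0],n[1],1]); c=-R.T@t
    return c+d*(z-c[2])/d[2]
def st():
    o=ctrl.get_obs(); R=Ro.from_rotvec(o["orientation"]).as_matrix()
    print("t %.2f pos %s jawyaw %.3f tilt %.3f w %.1f F %s q %s"%(o["t"],np.round(o["ee_pos"],1),np.arctan2(R[1,0],R[0,0]),np.arccos(-R[2,2]),o["width"],np.round(o["ft_force"],1),np.round(o["qpos"],2)))
    return o,R
def go(pos,yaw):
    """numbers for a move to TCP pos, tool down, jaw x at yaw (mod pi kept as given)"""
    o,R=st()
    d=R.T@(np.array(pos,float)-o["ee_pos"])/150
    Rt=Ro.from_euler("z",yaw).as_matrix()@np.diag([1.,-1,-1])
    r=Ro.from_matrix(R.T@Rt).as_rotvec()/np.deg2rad(60)
    print("shift",np.round(d,3),"turn",np.round(r,3))
E
python3 - <<'E'
from h import *
shot("scene","s1.png",(250,180,400,300),5)
shot("scene","s2.png",(170,110,290,220),5)
shot("top","t1.png",(240,130,480,280),3)
st()
E
```

```text
t 1.90 pos [ 181.  -598.2  222.7] jawyaw -1.277 tilt 0.000 w 88.0 F [ 0.2 -0.2  0.5] q [-1.3   0.42  1.63  0.    1.09 -0.02]
```

View pics/s1.png

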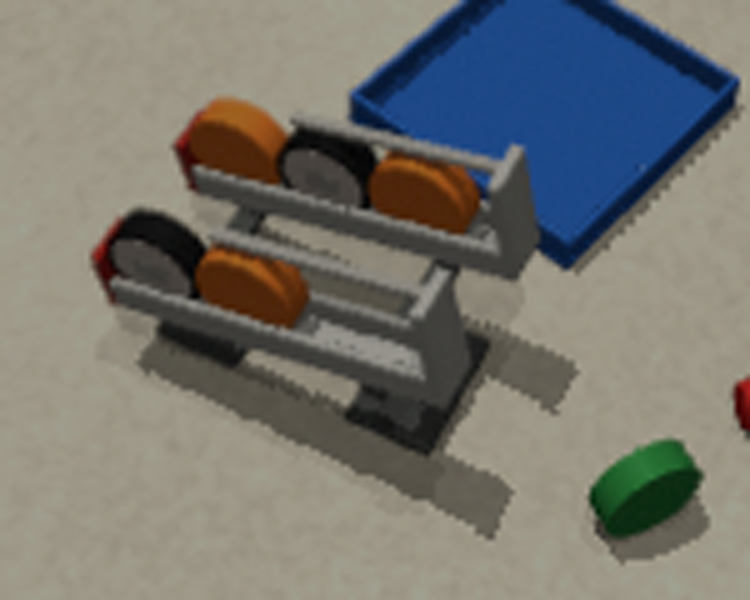

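View pics/s2.png

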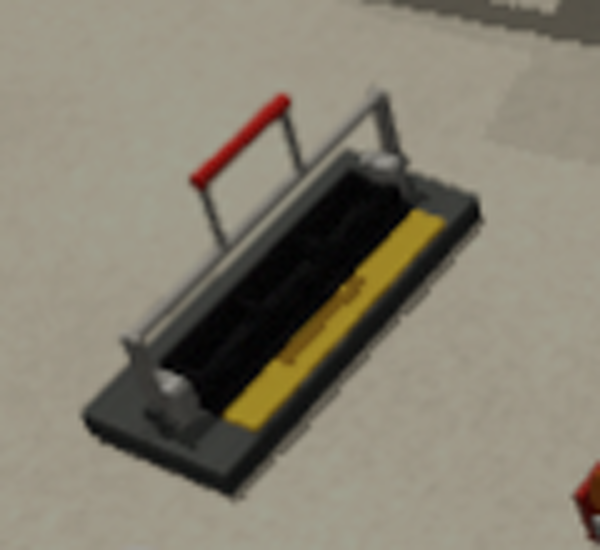

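View pics/t1.png

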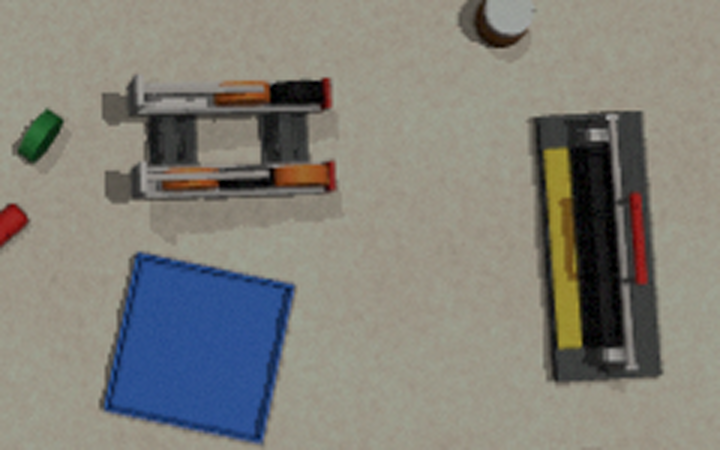

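Candidates for the first reach, the red handle, by scene pixel:
- bail grip: (218,137)
- screwdriver handle: (417,258)
- lane stops: (186,160) and (104,270) in the crop

The grip standing over the rack is the right one. Moving to look at it from above.

Run:
```python
from h import *
go([540,-260,300],-1.496)
```

```text
t 1.90 pos [ 181.  -598.2  222.7] jawyaw -1.277 tilt 0.000 w 88.0 F [ 0.2 -0.2  0.5] q [-1.3   0.42  1.63  0.    1.09 -0.02]
shift [-1.465 -2.944 -0.515] turn [-0.    -0.     0.209]
```

move_arm(
  motion=[
    [[-0.1, -0.2, -0.1], [0, 0, 0.04]],
    [[-0.2, -0.4, -0.2], [0, 0, 0.08]],
    [[-0.3, -0.6, -0.3], [0, 0, 0.12]],
    [[-0.4, -0.8, -0.4], [0, 0, 0.16]],
    [[-0.5, -1, -0.515], [0, 0, 0.209]],
  ],
)

```text
t: 2.52
ee_pos: [303.5, -482.1, 300.4]
orientation: [-2.301, 2.139, 0.0]
ft_force: [0.2, -0.5, 0.3]
width: 87.8
```

Run:
```python
from h import *
go([540,-260,300],-1.496)
```

```text
t 2.52 pos [ 303.5 -482.1  300.4] jawyaw -1.498 tilt 0.000 w 87.8 F [ 0.2 -0.5  0.3] q [-1.03  0.26  1.68  0.    1.2   0.47]
shift [-1.361 -1.681  0.003] turn [ 0.     0.    -0.001]
```

move_arm(
  motion=[
    [[-0.15, -0.17, 0], [0, 0, 0]],
    [[-0.3, -0.35, 0], [0, 0, 0]],
    [[-0.45, -0.52, 0], [0, 0, 0]],
    [[-0.6, -0.7, 0], [0, 0, 0]],
    [[-0.7, -0.85, 0], [0, 0, 0]],
  ],
)

```text
t: 3.15
ee_pos: [423.0, -367.6, 300.1]
orientation: [-2.304, 2.136, -0.0]
ft_force: [0.5, -0.8, 0.2]
width: 87.5
```

move_arm(
  motion=[
    [[-0.15, -0.17, 0], [0, 0, 0]],
    [[-0.3, -0.35, 0], [0, 0, 0]],
    [[-0.45, -0.52, 0], [0, 0, 0]],
    [[-0.6, -0.7, 0], [0, 0, 0]],
    [[-0.66, -0.83, 0], [0, 0, 0]],
  ],
)

```text
t: 3.78
ee_pos: [539.9, -259.6, 300.0]
orientation: [-2.304, 2.135, -0.0]
ft_force: [0.8, -0.4, 0.7]
width: 88.0
```

Run:
```python
from h import *
go([540,-260,300],-1.496)
im=shot("wrist","w1.png")
for k in ["pocket1","rack","rack_yellow","bail_handle","bail_hinge"]:
    print(k,[(round(d["p"],2),np.round(d["location"],1)) for d in ctrl.pinpoint("wrist",k)])
```

```text
t 3.77 pos [ 539.9 -259.6  300. ] jawyaw -1.495 tilt 0.000 w 88.0 F [ 0.8 -0.4  0.7] q [-0.47  0.31  1.61  0.    1.22  1.03]
shift [ 0.003 -0.001  0.   ] turn [-0.    -0.     0.001]
pocket1 [(0.96, array([ 481.7, -263.3,   49.6])), (0.64, array([ 598. , -255.1,   51.6])), (0.63, array([ 538.4, -253.4,   50.3])), (0.29, array([591.2,  76.4,  86.6]))]
rack [(0.93, array([ 542.2, -250.2,   -2.1])), (0.62, array([669.7,  31.3,  77. ]))]
rack_yellow [(0.89, array([ 534.2, -216.6,   51. ]))]
bail_handle [(0.91, array([ 540.1, -259.7,  136.2]))]
bail_hinge [(0.59, array([ 543.6, -254.8,   36.6])), (0.29, array([440.9, 118.4,  -3.5]))]
```

View pics/w1.png

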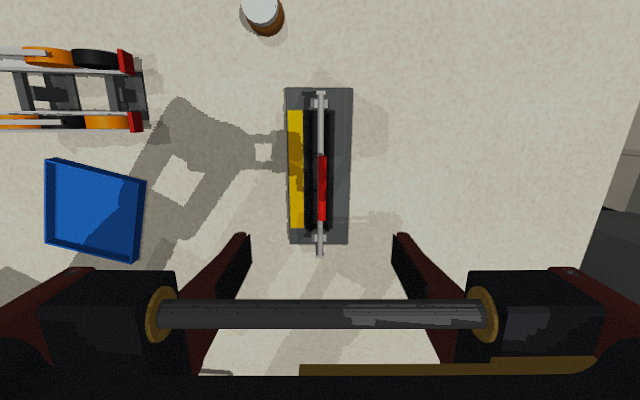

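The wrist view shows the rack with its base corners near (284,88), (354,88), (349,244) and (287,243). The yellow strip is on its left, which is world +y, and the bail grip is at (321,187). I'll measure the rack pose from this.

Run:
```python
from h import *
im=shot("wrist","w2.png",(270,70,370,270),3)
for k in ["rack"]:
    for d in ctrl.regions_of("wrist",k)[:1]:
        m=d["mask"]; print(d["p"],m.sum()); 
        c=cv2.findContours(m.astype(np.uint8),0,2)[0]; c=max(c,key=cv2.contourArea); print(cv2.boxPoints(cv2.minAreaRect(c)))
for uv in [(284,88),(354,88),(349,244),(287,243)]:
    print(uv,onplane(im,uv,20).round(1))
# yellow strip and predicted points
for uv in [(288,110),(303,110),(289,229),(303,229)]: print(uv,onplane(im,uv,38).round(1))
```

```text
0.97 10116
[[284.  86.]
 [353.  86.]
 [353. 257.]
 [284. 257.]]
(284, 88) [ 657.  -198.2   20. ]
(354, 88) [ 664.6 -299.8   20. ]
(349, 244) [ 418.3 -317.7   20. ]
(287, 243) [ 412.3 -212.7   20. ]
(288, 110) [ 626.4 -207.4   38. ]
(303, 110) [ 628.  -228.7   38. ]
(289, 229) [ 445.2 -216.6   38. ]
(303, 229) [ 446.9 -239.    38. ]
```

View pics/w2.png

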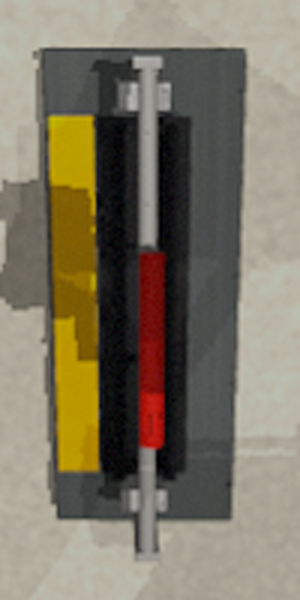

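Run:
```python
from h import *
go([539,-259,122],-1.505)
```

```text
t 4.17 pos [ 538.2 -261.5  300. ] jawyaw -1.497 tilt 0.000 w 87.9 F [ 0.3 -0.3  0.2] q [-0.47  0.31  1.62 -0.    1.22  1.03]
shift [-0.016 -0.007  1.186] turn [ 0.    -0.     0.007]
```

move_arm(
  motion=[
    [[-0.016, -0.007, 0.2], [0, 0, 0.007]],
    [[-0.016, -0.007, 0.4], [0, 0, 0.007]],
    [[-0.016, -0.007, 0.6], [0, 0, 0.007]],
    [[-0.016, -0.007, 0.8], [0, 0, 0.007]],
    [[-0.016, -0.007, 0.9], [0, 0, 0.007]],
  ],
  gripper=0.6,
)

```text
t: 4.8
ee_pos: [538.6, -258.4, 163.5]
orientation: [2.294, -2.146, -0.003]
ft_force: [1.1, -0.6, 0.4]
width: 52.7
```

move_arm(
  motion=[
    [[0, 0, 0.1], [0, 0, 0]],
    [[0, 0, 0.2], [0, 0, 0]],
    [[0, 0, 0.286], [0, 0, 0]],
    [[0, 0, 0.286], [0, 0, 0]],
    [[0, 0, 0.286], [0, 0, 0]],
  ],
)

```text
t: 5.42
ee_pos: [540.1, -258.3, 122.4]
orientation: [-2.295, 2.145, -0.001]
ft_force: [0.2, -1.2, -0.2]
width: 52.5
```

Run:
```python
from h import *
go([539,-259,122],-1.505)
shot("wrist","w3.png")
shot("scene","s3.png",(150,60,310,220),4)
```

```text
t 5.42 pos [ 540.1 -258.3  122.4] jawyaw -1.503 tilt 0.001 w 52.5 F [ 0.2 -1.2 -0.2] q [-0.47  0.51  1.76  0.    0.87  1.04]
shift [0.004 0.008 0.002] turn [-0.001 -0.     0.002]
```

View pics/w3.png

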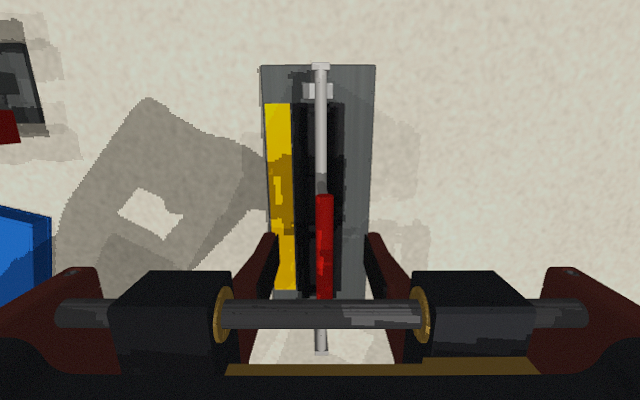

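View pics/s3.png

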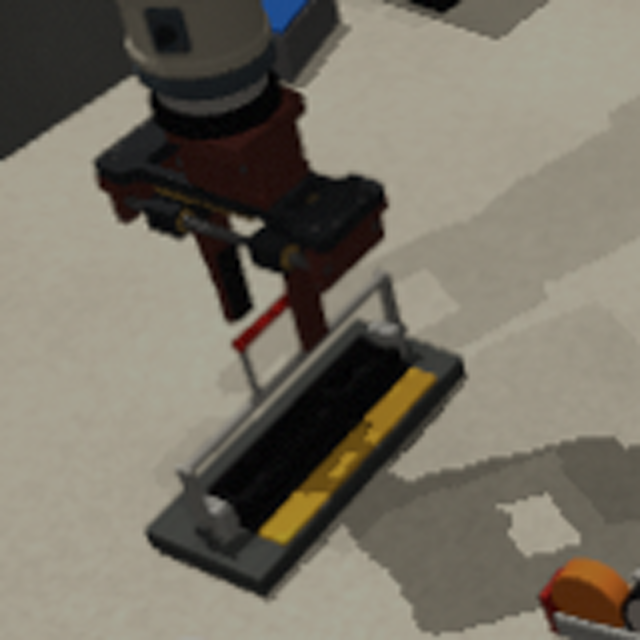

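move_arm(
  motion=[
    [[0, 0, 0], [0, 0, 0]],
    [[0, 0, 0], [0, 0, 0]],
    [[0, 0, 0], [0, 0, 0]],
    [[0, 0, 0], [0, 0, 0]],
    [[0, 0, 0], [0, 0, 0]],
  ],
  gripper=0,
)

```text
t: 6.15
ee_pos: [539.8, -258.4, 122.1]
orientation: [2.295, -2.145, 0.0]
ft_force: [0.5, -0.7, 0.3]
width: 9.2
```

move_arm(
  motion=[
    [[0.096, 0, 0.007], [0, 0, 0]],
    [[0.191, 0, 0.028], [0, 0, 0]],
    [[0.281, 0, 0.062], [0, 0, 0]],
    [[0.365, 0, 0.109], [0, 0, 0]],
    [[0.442, 0, 0.168], [0, 0, 0]],
  ],
)

```text
t: 6.78
ee_pos: [544.1, -325.3, 96.0]
orientation: [2.295, -2.146, -0.001]
ft_force: [0.2, 4.8, 0.6]
width: 9.0
```

move_arm(
  motion=[
    [[0.067, 0, 0.069], [0, 0, 0]],
    [[0.124, 0, 0.147], [0, 0, 0]],
    [[0.169, 0, 0.232], [0, 0, 0]],
    [[0.201, 0, 0.324], [0, 0, 0]],
    [[0.22, 0, 0.418], [0, 0, 0]],
  ],
)

```text
t: 7.4
ee_pos: [546.5, -355.2, 34.8]
orientation: [-2.292, 2.145, 0.006]
ft_force: [-6.3, 31.4, 55.5]
width: 8.9
```

Run:
```python
from h import *
st()
shot("scene","s4.png",(150,60,310,220),4)
print(ctrl.pinpoint("scene","bail_handle"))
```

```text
t 7.40 pos [ 546.5 -355.2   34.8] jawyaw -1.504 tilt 0.005 w 8.9 F [-6.3 31.4 55.5] q [-0.6   0.7   1.65  0.    0.79  0.91]
[{'location': [546.4, -354.9, 43.6], 'p': 0.79}, {'location': [539.3, -258.2, 3.4], 'p': 0.56}]
```

View pics/s4.png

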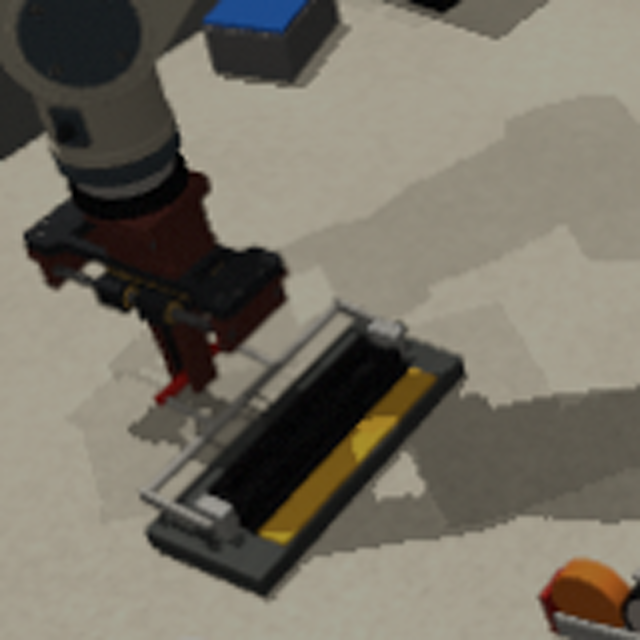

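The bail is laid down at its stop: the handle is at y=-355, z≈44, which is where 1.45 rad puts it. Releasing and rising.

move_arm(
  motion=[
    [[0, 0, -0.01], [0, 0, 0]],
    [[0, 0, -0.01], [0, 0, 0]],
    [[0, 0, -0.01], [0, 0, 0]],
    [[0, 0, -0.01], [0, 0, 0]],
    [[0, 0, -0.01], [0, 0, 0]],
  ],
  gripper=0.5,
)

```text
t: 8.12
ee_pos: [546.4, -357.5, 35.6]
orientation: [2.295, -2.145, 0.0]
ft_force: [-0.7, 0.8, -0.2]
width: 43.7
```

move_arm(
  motion=[
    [[0, 0, -0.2], [0, 0, 0]],
    [[0, 0, -0.5], [0, 0, 0]],
    [[0, 0, -0.8], [0, 0, 0]],
    [[0, 0, -1], [0, 0, 0]],
    [[0, 0, -1], [0, 0, 0]],
  ],
)

```text
t: 8.75
ee_pos: [547.9, -358.3, 188.5]
orientation: [-2.295, 2.145, -0.009]
ft_force: [0.6, -0.3, -0.8]
width: 43.8
```

Run:
```python
from h import *
go([592,26,250],0.06)
shot("wrist","w5.png")
print(ctrl.pinpoint("wrist","bail_handle"))
```

```text
t 8.75 pos [ 547.9 -358.3  188.5] jawyaw -1.503 tilt 0.006 w 43.8 F [ 0.6 -0.3 -0.8] q [-0.6   0.5   1.59 -0.    1.05  0.91]
shift [-2.535 -0.468 -0.417] turn [-1.000e-03 -6.000e-03 -1.493e+00]
[{'location': [545.8, -356.7, 50.6], 'p': 0.6}, {'location': [537.0, -250.6, 50.3], 'p': 0.18}]
```

View pics/w5.png

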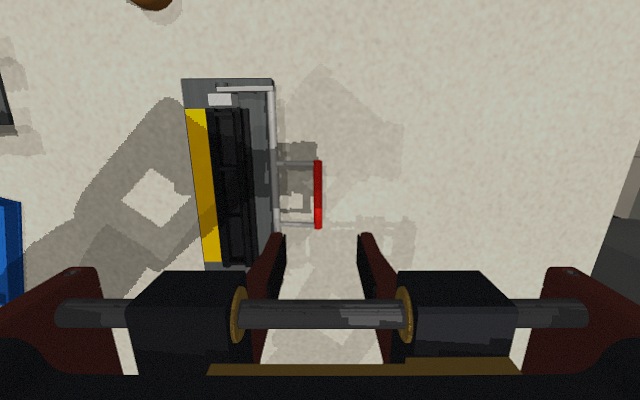

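Run:
```python
from h import *
go([632,-100,280],0.06)
```

```text
t 8.85 pos [ 546.1 -357.1  185. ] jawyaw -1.503 tilt 0.001 w 43.8 F [-0.  -0.1 -0.5] q [-0.6   0.5   1.59 -0.    1.04  0.91]
shift [-1.671 -0.687 -0.633] turn [ 0.000e+00  1.000e-03 -1.493e+00]
```

move_arm(
  motion=[
    [[-0.2, -0.1, -0.2], [0, 0, -0.17]],
    [[-0.4, -0.2, -0.4], [0, 0, -0.34]],
    [[-0.6, -0.3, -0.63], [0, 0, -0.51]],
    [[-0.8, -0.4, -0.63], [0, 0, -0.68]],
    [[-1, -0.5, -0.633], [0, 0, -0.85]],
  ],
)

```text
t: 9.48
ee_pos: [610.9, -201.3, 278.8]
orientation: [-2.998, 0.939, 0.004]
ft_force: [-0.3, 0.6, -0.2]
width: 43.8
```

Run:
```python
from h import *
go([632,-100,280],0.06)
```

```text
t 9.47 pos [ 610.9 -201.3  278.8] jawyaw -0.607 tilt 0.002 w 43.8 F [-0.3  0.6 -0.2] q [-0.34  0.4   1.53 -0.    1.21  0.27]
shift [-0.27  -0.635 -0.008] turn [-0.     0.002 -0.637]
```

move_arm(
  motion=[
    [[-0.07, -0.16, 0], [0, 0, -0.16]],
    [[-0.14, -0.32, 0], [0, 0, -0.32]],
    [[-0.2, -0.48, 0], [0, 0, -0.48]],
    [[-0.27, -0.635, -0.008], [0, 0, -0.637]],
    [[-0.27, -0.635, -0.008], [0, 0, -0.637]],
  ],
)

```text
t: 10.1
ee_pos: [632.3, -99.9, 279.6]
orientation: [-3.14, -0.087, 0.005]
ft_force: [0.2, 0.1, 0.1]
width: 43.8
```

Run:
```python
from h import *
go([632,-100,280],0.06)
shot("wrist","w6.png")
for k in ["lane1_end","lane2_end","sample1","blank1","track","tray"]:
    print(k,[(round(d["p"],2),np.round(d["location"],1)) for d in ctrl.pinpoint("wrist",k)])
```

```text
t 10.10 pos [632.3 -99.9 279.6] jawyaw 0.056 tilt 0.003 w 43.8 F [0.2 0.1 0.1] q [-0.18  0.39  1.54  0.    1.21 -0.23]
shift [-0.002  0.001 -0.002] turn [-0.001  0.003 -0.004]
lane1_end [(0.71, array([596.9,  27.7,  72.1]))]
lane2_end [(0.89, array([666.9,  32.1,  72.8]))]
sample1 [(0.94, array([590.1,  74.5,  85.6])), (0.71, array([598.9,  31.3,  75.1])), (0.6, array([665.1,  32. ,  75.7])), (0.25, array([669.5,  29.7,  70.9]))]
blank1 [(0.97, array([667.5,  81.3,  88.9])), (0.63, array([597.5,  30.4,  74.6]))]
track [(0.8, array([6.302e+02, 1.040e+01, 5.000e-01]))]
tray [(0.72, array([441.1, 116.5,  -0.9]))]
```

View pics/w6.png

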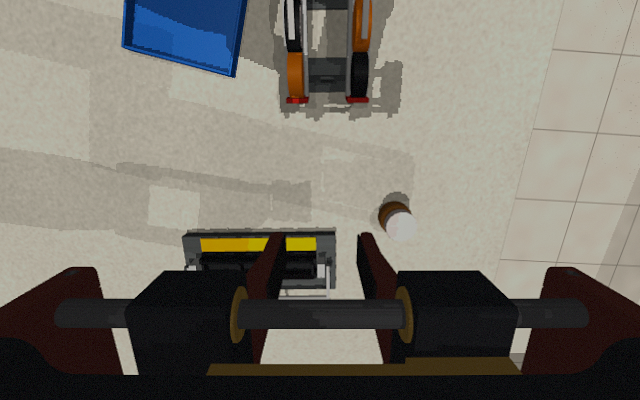

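The wrist view shows the lane ends at the red stops, (297,99) for lane 1 and (357,99) for lane 2. An orange mount leads lane 1 and a black one leads lane 2. I'll start with the lane 1 dummy.

Run:
```python
from h import *
go([593,27,150],0.06)
```

```text
t 10.45 pos [ 632.6 -102.2  281.5] jawyaw 0.052 tilt 0.000 w 44.0 F [-0.9  1.2  0.3] q [-0.18  0.39  1.54 -0.    1.21 -0.23]
shift [-0.219 -0.874  0.877] turn [ 0.     0.    -0.008]
```

move_arm(
  motion=[
    [[-0.05, -0.2, 0.2], [0, 0, -0.008]],
    [[-0.1, -0.4, 0.4], [0, 0, -0.008]],
    [[-0.15, -0.6, 0.6], [0, 0, -0.008]],
    [[-0.2, -0.8, 0.8], [0, 0, -0.008]],
    [[-0.219, -0.874, 0.877], [0, 0, -0.008]],
  ],
)

```text
t: 11.08
ee_pos: [591.6, 28.5, 148.7]
orientation: [3.14, 0.099, -0.004]
ft_force: [0.3, 0.4, 0.5]
width: 43.9
```

Run:
```python
from h import *
ctrl.get_image("top")
go([593,27,72],0.06)
im=shot("wrist","w7.png")
print(proj(im,[[593,27,75],[593,27,100],[668,31,75]]))
for k in ["lane1_end","lane2_end","blank1"]:
    print(k,[(round(d["p"],2),np.round(d["location"],1)) for d in ctrl.pinpoint("wrist",k)])
```

```text
t 11.12 pos [591.3  29.  148.1] jawyaw 0.063 tilt 0.003 w 43.9 F [-0.7  0.4 -0.9] q [ 0.03  0.47  1.75  0.    0.92 -0.03]
shift [0.012 0.014 0.507] turn [-0.     0.003  0.003]
[[322.00860351 214.59484321]
 [322.01150417 224.66396852]
 [407.71936922 215.51131704]]
lane1_end [(0.55, array([596.2,  28.6,  74. ]))]
lane2_end [(0.96, array([666.3,  31.9,  71.4])), (0.72, array([590.2,  74.9,  82.9])), (0.22, array([629.5,  12.2,   2.9]))]
blank1 [(0.93, array([586. , 124.8,  96.3])), (0.86, array([596. ,  30.1,  76.8])), (0.73, array([667.5,  84.1,  88.1]))]
```

View pics/w7.png

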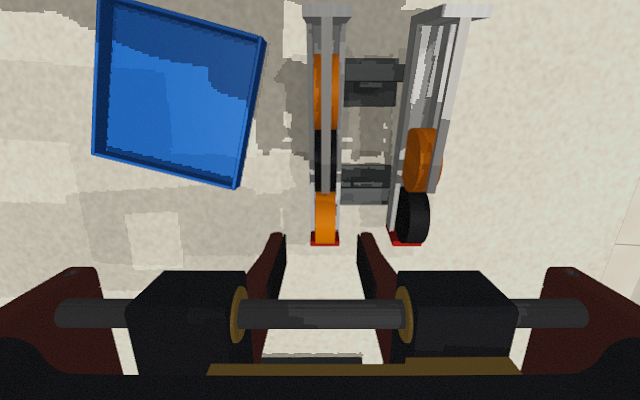

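Run:
```python
from h import *
im=shot("wrist","w8.png",(280,150,460,260),4)
go([595,28,72],0.06)
for uv,z in [((311,232),60),((339,232),60),((325,240),75),((325,196),98),((325,215),100)]: print(uv,onplane(im,uv,z).round(1))
```

```text
t 11.38 pos [594.3  26.9 151.5] jawyaw 0.061 tilt 0.002 w 43.9 F [-1.3  0.2  0.5] q [ 0.03  0.47  1.75 -0.    0.92 -0.04]
shift [ 0.004 -0.007  0.53 ] turn [ 0.    -0.002  0.001]
(311, 232) [5.875e+02 5.000e-01 6.000e+01]
(339, 232) [614.3   2.1  60. ]
(325, 240) [ 6.008e+02 -4.000e-01  7.500e+01]
(325, 196) [597.3  47.   98. ]
(325, 215) [598.2  32.  100. ]
```

View pics/w8.png

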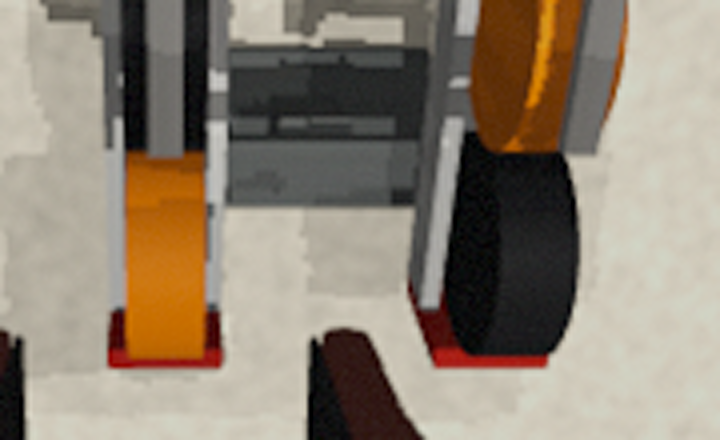

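move_arm(
  motion=[
    [[0.025, 0, 0.1], [0, 0, 0]],
    [[0.025, 0, 0.2], [0, 0, 0]],
    [[0.025, 0, 0.35], [0, 0, 0]],
    [[0.025, 0, 0.5], [0, 0, 0]],
    [[0.025, 0, 0.52], [0, 0, 0]],
  ],
)

```text
t: 12.0
ee_pos: [595.0, 27.8, 69.8]
orientation: [3.14, 0.098, -0.007]
ft_force: [0.1, -0.4, 0.8]
width: 44.1
```

Run:
```python
from h import *
ctrl.get_image("top")
for i in range(5): ctrl.get_image("top"); st()
im=shot("wrist","w9.png")
shot("scene","s9.png",(230,120,390,280),4)
```

```text
t 12.10 pos [596.3  27.9  71.5] jawyaw 0.062 tilt 0.001 w 44.0 F [-0.2  0.3  0.4] q [ 0.03  0.59  1.78 -0.    0.78 -0.04]
t 12.15 pos [596.9  28.   72.2] jawyaw 0.062 tilt 0.000 w 43.8 F [ 1.   0.3 -0.5] q [ 0.03  0.59  1.78 -0.    0.78 -0.04]
t 12.20 pos [597.2  28.   72.7] jawyaw 0.062 tilt 0.001 w 43.7 F [-0.1 -0.5  1.4] q [ 0.03  0.59  1.78  0.    0.78 -0.04]
t 12.25 pos [597.3  28.   72.9] jawyaw 0.062 tilt 0.001 w 43.9 F [ 0.7  0.3 -0.3] q [ 0.03  0.59  1.78  0.    0.78 -0.04]
t 12.30 pos [597.3  28.   73.1] jawyaw 0.062 tilt 0.001 w 43.6 F [ 0.3  0.6 -0.4] q [ 0.03  0.59  1.78 -0.    0.78 -0.04]
```

View pics/w9.png

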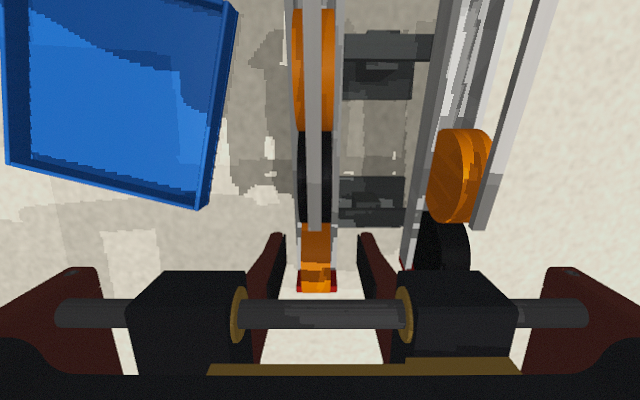

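View pics/s9.png

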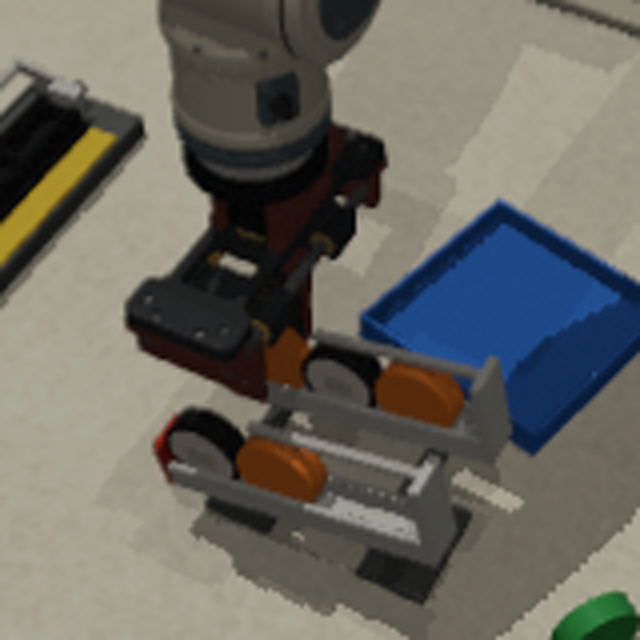

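The disc now sits about 3 px left of the jaw middle, so I'll shift 2 mm and close.

move_arm(
  motion=[
    [[-0.013, 0, 0], [0, 0, 0]],
    [[-0.013, 0, 0], [0, 0, 0]],
    [[-0.013, 0, 0], [0, 0, 0]],
    [[-0.013, 0, 0], [0, 0, 0]],
    [[-0.013, 0, 0], [0, 0, 0]],
  ],
  gripper=0,
)

```text
t: 13.02
ee_pos: [594.7, 27.9, 72.2]
orientation: [-3.14, -0.098, 0.0]
ft_force: [-0.9, 1.3, 0.2]
width: 15.9
```

Run:
```python
from h import *
st()
ctrl.get_image("top")
st()
```

```text
t 13.03 pos [594.7  27.9  72.2] jawyaw 0.062 tilt 0.000 w 15.9 F [-0.9  1.3  0.2] q [ 0.03  0.58  1.78  0.    0.78 -0.04]
t 13.07 pos [594.7  27.9  72.2] jawyaw 0.062 tilt 0.000 w 15.8 F [-0.1  0.2  0.4] q [ 0.03  0.58  1.78  0.    0.78 -0.04]
```

Grip is good: width 15.9 and almost no side force. So lane 1 lies at x≈594.7, y≈27.9. Lifting.

move_arm(
  motion=[
    [[0, 0, -0.1], [0, 0, 0]],
    [[0, 0, -0.25], [0, 0, 0]],
    [[0, 0, -0.4], [0, 0, 0]],
    [[0, 0, -0.55], [0, 0, 0]],
    [[0, 0, -0.7], [0, 0, 0]],
  ],
)

```text
t: 13.7
ee_pos: [594.9, 27.9, 179.0]
orientation: [-3.14, -0.098, -0.002]
ft_force: [0.6, -0.1, -0.3]
width: 15.8
```

```bash
cat >> h.py <<'E'
def pp(cam,*ks):
    for k in ks: print(cam,k,[(round(d["p"],2),np.round(d["location"],1)) for d in ctrl.pinpoint(cam,k)])
E
python3 - <<'E'
from h import *
shot("scene","s10.png",(230,100,390,260),4)
shot("top","t10.png",(240,130,480,280),3)
pp("top","tray"); pp("scene","tray","sample1","blank1")
go([400,125,120],-0.2)
E
```

```text
top tray [(0.96, array([444.2, 117.4,   2.1]))]
scene tray []
scene sample1 [(0.74, array([669.6,  31.1,  78. ])), (0.53, array([592.3,  28.1,  77. ]))]
scene blank1 [(0.7, array([597.1,  26.6, 180.6])), (0.67, array([588.7,  75.3,  78.4])), (0.64, array([634.3, 268.9,  25.7])), (0.59, array([667.7,  83.3,  86.2]))]
t 14.00 pos [594.2  27.9 176.5] jawyaw 0.062 tilt 0.001 w 15.7 F [ 0.3 -0.7 -0.8] q [ 0.03  0.44  1.73 -0.    0.97 -0.04]
shift [-1.251 -0.727  0.378] turn [0.    0.001 0.251]
```

View pics/s10.png

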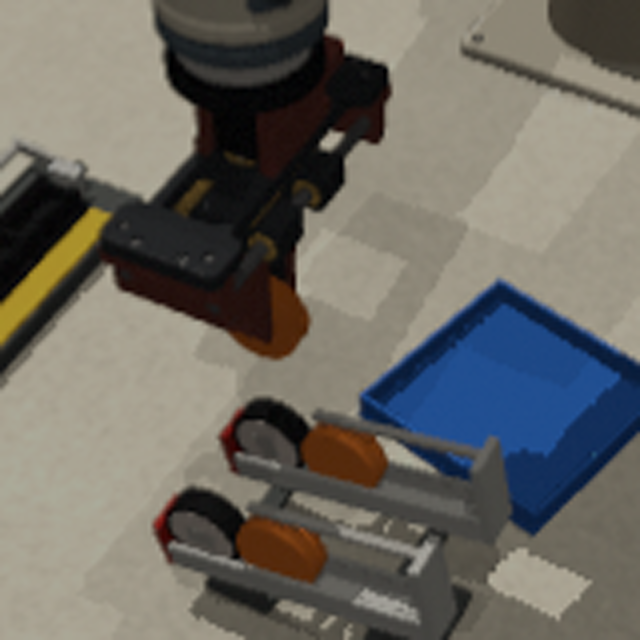

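View pics/t10.png

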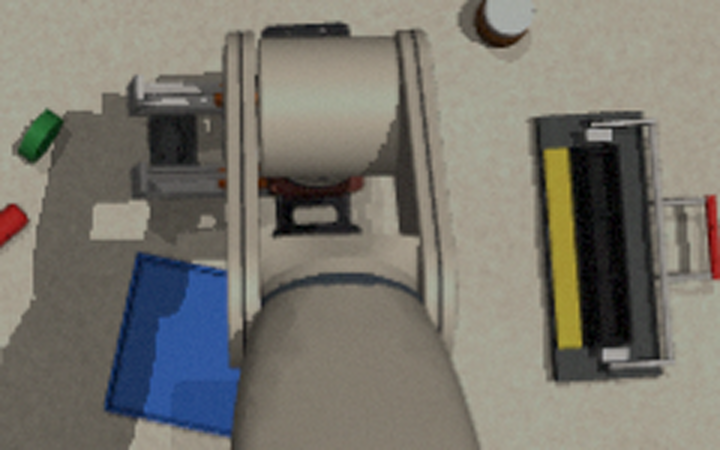

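move_arm(
  motion=[
    [[-0.25, -0.1, 0], [0, 0, 0.05]],
    [[-0.5, -0.25, 0], [0, 0, 0.1]],
    [[-0.75, -0.4, 0.1], [0, 0, 0.2]],
    [[-0.95, -0.55, 0.2], [0, 0, 0.251]],
    [[-1, -0.727, 0.3], [0, 0, 0.251]],
  ],
)

```text
t: 14.62
ee_pos: [435.5, 127.4, 131.0]
orientation: [3.125, -0.316, -0.004]
ft_force: [0.9, -0.6, -0.5]
width: 15.8
```

Run:
```python
from h import *
shot("wrist","w11.png")
pp("wrist","tray"); pp("scene","tray")
go([402,125,28],-0.2)
```

```text
wrist tray [(0.76, array([443.3, 116.6,  -4.1]))]
scene tray []
t 14.78 pos [437.  127.8 131.2] jawyaw -0.198 tilt 0.003 w 15.8 F [-0.3  0.4 -0.5] q [ 0.26  0.32  2.06 -0.    0.76  0.46]
shift [-0.224  0.063  0.689] turn [0.001 0.002 0.002]
```

View pics/w11.png

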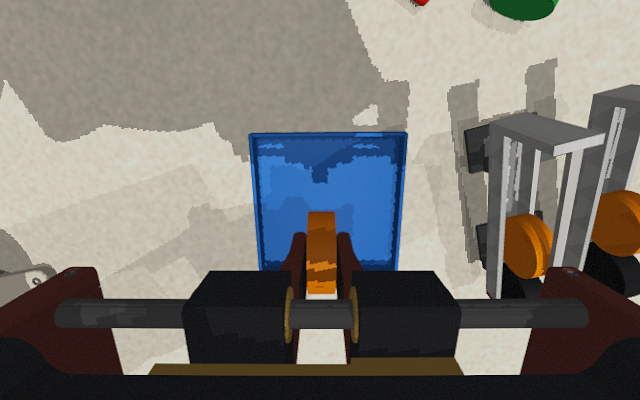

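move_arm(
  motion=[
    [[-0.1, 0.063, 0.1], [0, 0, 0]],
    [[-0.2, 0.063, 0.25], [0, 0, 0]],
    [[-0.215, 0.063, 0.45], [0, 0, 0]],
    [[-0.215, 0.063, 0.6], [0, 0, 0]],
    [[-0.215, 0.063, 0.65], [0, 0, 0]],
  ],
)

```text
t: 15.4
ee_pos: [404.8, 123.8, 33.8]
orientation: [3.125, -0.315, -0.002]
ft_force: [-0.1, 0.8, -0.1]
width: 16.1
```

move_arm(
  motion=[
    [[0, 0, 0.03], [0, 0, 0]],
    [[0, 0, 0.03], [0, 0, 0]],
    [[0, 0, 0.03], [0, 0, 0]],
    [[0, 0, 0.03], [0, 0, 0]],
    [[0, 0, 0.03], [0, 0, 0]],
  ],
)

```text
t: 16.02
ee_pos: [405.0, 124.6, 30.5]
orientation: [-3.126, 0.314, -0.001]
ft_force: [0.9, 0.1, -0.2]
width: 16.0
```

Run:
```python
from h import *
go([404,125,28],-0.2)
shot("wrist","w12.png")
```

```text
t 16.02 pos [405.  124.6  30.5] jawyaw -0.200 tilt 0.001 w 16.0 F [ 0.9  0.1 -0.2] q [0.27 0.5  2.17 0.   0.48 0.47]
shift [-0.007 -0.001  0.017] turn [-0.    -0.001 -0.   ]
```

View pics/w12.png

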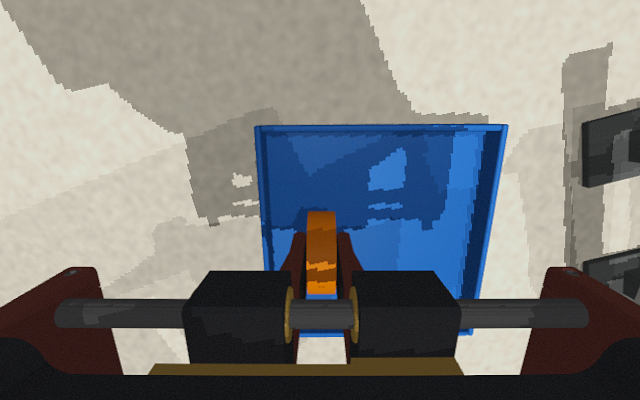

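Above the tray's near side. Lowering 2–3 mm more and releasing.

move_arm(
  motion=[
    [[0, 0, 0.015], [0, 0, 0]],
    [[0, 0, 0.022], [0, 0, 0]],
    [[0, 0, 0.022], [0, 0, 0]],
    [[0, 0, 0.022], [0, 0, 0]],
    [[0, 0, 0.022], [0, 0, 0]],
  ],
)

```text
t: 16.7
ee_pos: [404.8, 124.5, 26.9]
orientation: [-3.126, 0.314, -0.0]
ft_force: [-0.2, 0.1, -0.2]
width: 15.7
```

move_arm(
  motion=[
    [[0, 0, 0], [0, 0, 0]],
    [[0, 0, 0], [0, 0, 0]],
    [[0, 0, 0], [0, 0, 0]],
    [[0, 0, 0], [0, 0, 0]],
    [[0, 0, 0], [0, 0, 0]],
  ],
  gripper=0.35,
)

```text
t: 17.32
ee_pos: [404.8, 124.6, 26.9]
orientation: [-3.126, 0.314, -0.0]
ft_force: [0.3, 0.6, 0.1]
width: 30.9
```

move_arm(
  motion=[
    [[0, 0, -0.1], [0, 0, 0]],
    [[0, 0, -0.3], [0, 0, 0]],
    [[0, 0, -0.6], [0, 0, 0]],
    [[0, 0, -0.9], [0, 0, 0]],
    [[0, 0, -1], [0, 0, 0]],
  ],
)

```text
t: 17.95
ee_pos: [406.0, 124.9, 180.5]
orientation: [-3.124, 0.314, -0.008]
ft_force: [0.4, -0.0, -0.7]
width: 30.8
```

Run:
```python
from h import *
go([594.7,27.9,180],0.062)
shot("wrist","w13.png")
pp("wrist","tray","blank1")
```

```text
t 17.95 pos [406.  124.9 180.5] jawyaw -0.200 tilt 0.005 w 30.8 F [ 0.4 -0.  -0.7] q [0.27 0.19 2.09 0.   0.85 0.47]
shift [1.361 0.383 0.009] turn [-0.002 -0.005 -0.251]
wrist tray [(0.63, array([440.4, 117.7,  -2.2]))]
wrist blank1 [(0.86, array([588.7,  75.3,  84.5])), (0.63, array([636.8, 269.2,  22.9])), (0.62, array([666.7,  83.5,  85.4]))]
```

View pics/w13.png

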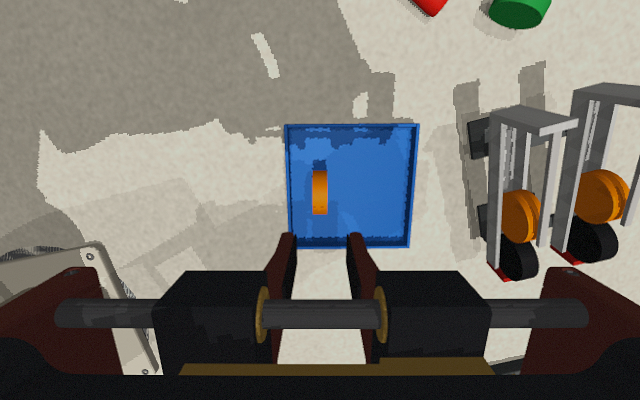

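The dummy stands in the tray at (320,190). Both lane heads are black and show their black faces to the -x side. Next is the lane 1 specimen.

move_arm(
  motion=[
    [[0.2, 0.05, 0], [0, 0, -0.05]],
    [[0.4, 0.1, 0], [0, 0, -0.1]],
    [[0.6, 0.2, 0], [0, 0, -0.15]],
    [[0.8, 0.3, 0], [0, 0, -0.2]],
    [[1, 0.383, 0.009], [0, 0, -0.251]],
  ],
  gripper=0.5,
)

```text
t: 18.73
ee_pos: [540.2, 37.6, 174.3]
orientation: [3.14, 0.1, -0.004]
ft_force: [0.5, 1.0, 0.4]
width: 43.8
```

Run:
```python
from h import *
go([594.7,27.9,150],0.062)
```

```text
t 18.73 pos [540.2  37.6 174.3] jawyaw 0.064 tilt 0.002 w 43.8 F [0.5 1.  0.4] q [ 0.05  0.37  1.85  0.    0.93 -0.02]
shift [0.359 0.087 0.161] turn [-0.     0.002  0.002]
```

move_arm(
  motion=[
    [[0.2, 0.05, 0], [0, 0, 0]],
    [[0.359, 0.087, 0.1], [0, 0, 0]],
    [[0.359, 0.087, 0.161], [0, 0, 0]],
    [[0.359, 0.087, 0.161], [0, 0, 0]],
    [[0.359, 0.087, 0.161], [0, 0, 0]],
  ],
)

```text
t: 19.35
ee_pos: [593.9, 28.9, 151.4]
orientation: [-3.14, -0.098, 0.002]
ft_force: [0.8, -0.0, 0.2]
width: 43.8
```

Run:
```python
from h import *
go([594.7,27.9,72.2],0.062)
```

```text
t 19.35 pos [593.9  28.9 151.4] jawyaw 0.063 tilt 0.001 w 43.8 F [ 0.8 -0.   0.2] q [ 0.03  0.47  1.75  0.    0.93 -0.03]
shift [0.006 0.007 0.528] turn [-0.     0.001  0.001]
```

move_arm(
  motion=[
    [[0.006, 0.007, 0.15], [0, 0, 0]],
    [[0.006, 0.007, 0.3], [0, 0, 0]],
    [[0.006, 0.007, 0.45], [0, 0, 0]],
    [[0.006, 0.007, 0.528], [0, 0, 0]],
    [[0.006, 0.007, 0.528], [0, 0, 0]],
  ],
)

```text
t: 19.98
ee_pos: [595.3, 27.8, 72.0]
orientation: [3.14, 0.098, -0.002]
ft_force: [0.8, 0.3, -0.5]
width: 43.9
```

move_arm(
  motion=[
    [[0, 0, 0], [0, 0, 0]],
    [[0, 0, 0], [0, 0, 0]],
    [[0, 0, 0], [0, 0, 0]],
    [[0, 0, 0], [0, 0, 0]],
    [[0, 0, 0], [0, 0, 0]],
  ],
)

```text
t: 20.6
ee_pos: [595.9, 27.7, 72.3]
orientation: [-3.14, -0.098, -0.0]
ft_force: [0.6, 0.2, -0.2]
width: 44.3
```

Run:
```python
from h import *
go([594.7,27.9,72.2],0.062)
shot("wrist","w14.png",(220,180,480,340),3)
```

```text
t 20.60 pos [595.9  27.7  72.3] jawyaw 0.062 tilt 0.000 w 44.3 F [ 0.6  0.2 -0.2] q [ 0.03  0.59  1.78  0.    0.78 -0.04]
shift [-0.008 -0.002  0.001] turn [-0. -0.  0.]
```

View pics/w14.png

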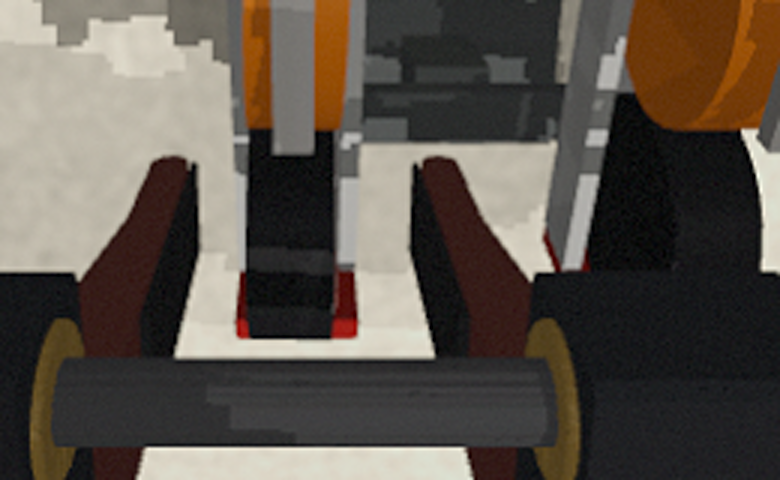

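move_arm(
  motion=[
    [[-0.012, 0, 0], [0, 0, 0]],
    [[-0.012, 0, 0], [0, 0, 0]],
    [[-0.012, 0, 0], [0, 0, 0]],
    [[-0.012, 0, 0], [0, 0, 0]],
    [[-0.012, 0, 0], [0, 0, 0]],
  ],
  gripper=0,
)

```text
t: 21.28
ee_pos: [594.0, 27.6, 72.2]
orientation: [3.14, 0.098, -0.0]
ft_force: [-0.1, -1.0, 0.2]
width: 15.9
```

move_arm(
  motion=[
    [[0, 0, -0.05], [0, 0, 0]],
    [[0, 0, -0.2], [0, 0, 0]],
    [[0, 0, -0.4], [0, 0, 0]],
    [[0, 0, -0.6], [0, 0, 0]],
    [[0, 0, -0.75], [0, 0, 0]],
  ],
)

```text
t: 21.9
ee_pos: [594.5, 27.6, 186.6]
orientation: [-3.14, -0.098, -0.003]
ft_force: [0.3, 0.3, -1.0]
width: 16.1
```

Run:
```python
from h import *
shot("scene","s15.png",(230,100,390,260),4)
go([480,-150,200],1.637)
```

```text
t 21.95 pos [596.   27.7 189.4] jawyaw 0.062 tilt 0.006 w 16.0 F [0.8 0.6 0.7] q [ 0.03  0.42  1.72  0.    0.99 -0.04]
shift [-0.845  1.134 -0.076] turn [ 0.004 -0.004 -1.504]
```

View pics/s15.png

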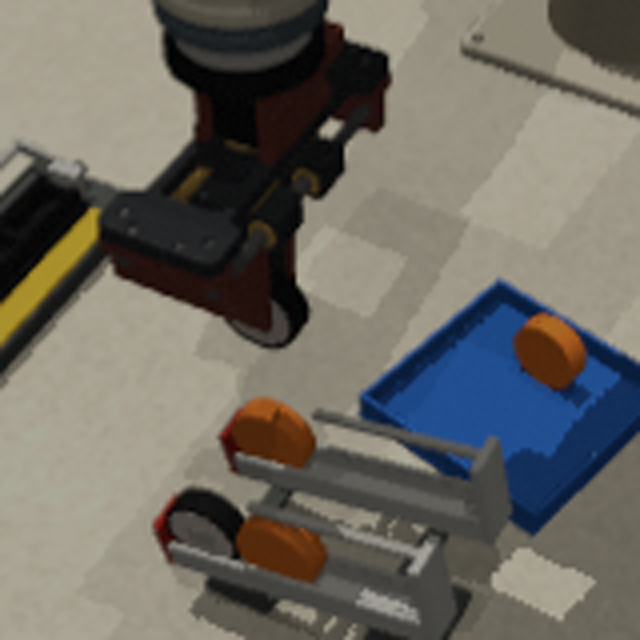

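The specimen is held with its white face to +x (tool +x). Turning +90° and carrying it over pocket 3.

move_arm(
  motion=[
    [[0, 0.15, -0.05], [0, 0, -0.17]],
    [[0, 0.35, -0.07], [0, 0, -0.34]],
    [[0, 0.55, -0.07], [0, 0, -0.51]],
    [[0, 0.75, -0.07], [0, 0, -0.68]],
    [[0, 0.95, -0.07], [0, 0, -0.85]],
  ],
)

```text
t: 22.58
ee_pos: [602.8, -115.5, 195.0]
orientation: [-2.788, -1.448, 0.0]
ft_force: [-0.4, -0.2, -1.3]
width: 15.8
```

Run:
```python
from h import *
go([595.9,-253.2,180],1.637)
```

```text
t 22.57 pos [ 602.8 -115.5  195. ] jawyaw 0.958 tilt 0.000 w 15.8 F [-0.4 -0.2 -1.3] q [-0.21  0.44  1.68  0.    1.03 -1.17]
shift [-0.777  0.49   0.1  ] turn [-0.    -0.    -0.648]
```

move_arm(
  motion=[
    [[-0.2, 0.12, 0.03], [0, 0, -0.16]],
    [[-0.4, 0.25, 0.06], [0, 0, -0.32]],
    [[-0.6, 0.37, 0.1], [0, 0, -0.48]],
    [[-0.777, 0.49, 0.1], [0, 0, -0.648]],
    [[-0.777, 0.49, 0.1], [0, 0, -0.648]],
  ],
)

```text
t: 23.2
ee_pos: [594.9, -254.1, 179.8]
orientation: [2.156, 2.285, -0.0]
ft_force: [-0.7, 0.0, -0.5]
width: 15.7
```

Run:
```python
from h import *
for i in range(4): ctrl.get_image("top")
im=shot("wrist","w16.png")
go([595.9,-253.2,100],1.637)
shot("scene","s16.png",(150,60,310,220),4)
```

```text
t 23.45 pos [ 595.3 -251.1  180.2] jawyaw 1.631 tilt 0.000 w 15.6 F [ 0.6 -1.   0.2] q [-0.42  0.5   1.61  0.    1.03 -2.05]
shift [-0.014  0.003  0.534] turn [-0.    -0.    -0.006]
```

View pics/w16.png

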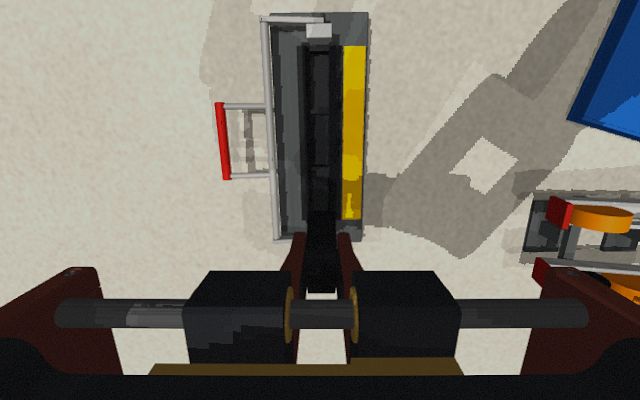

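View pics/s16.png

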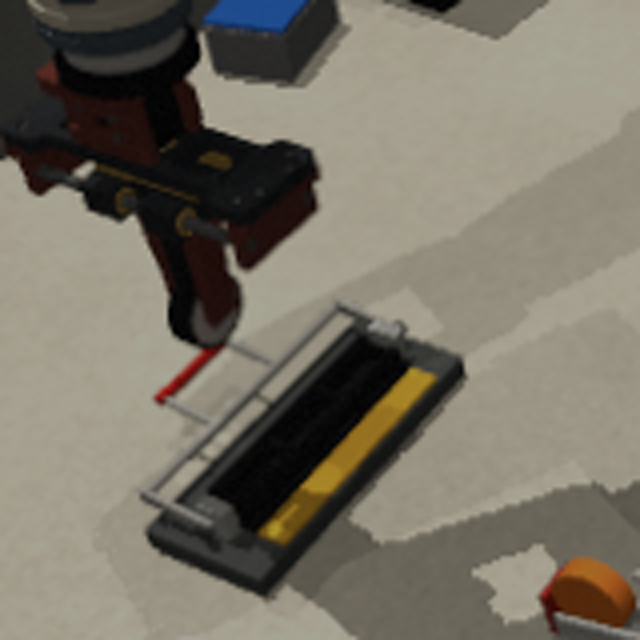

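Run:
```python
from h import *
im=shot("wrist","w17.png",(250,0,390,240),3)
o,R=st()
for uv,z in [((270,13),20),((368,13),20),((276,240),20),((363,240),20)]:
    X=onplane(im,uv,z); print(uv,X.round(1))
a=0.066
p=[[538+dx*np.cos(a)-dy*np.sin(a),-257+dx*np.sin(a)+dy*np.cos(a),44] for dx in (-87,-29,29,87) for dy in (-9.5,9.5)]
print(proj(im,p).round(0).tolist())
```

```text
t 23.55 pos [ 595.4 -251.2  180.3] jawyaw 1.631 tilt 0.000 w 15.8 F [-0.2  0.7 -1.3] q [-0.42  0.5   1.61  0.    1.03 -2.05]
(270, 13) [ 419.7 -312.6   20. ]
(368, 13) [ 413.7 -215.1   20. ]
(276, 240) [ 664.3 -302.3   20. ]
(363, 240) [ 657.8 -195.2   20. ]
[[308.0, 45.0], [328.0, 45.0], [309.0, 109.0], [328.0, 109.0], [310.0, 167.0], [328.0, 167.0], [311.0, 219.0], [328.0, 219.0]]
```

View pics/w17.png

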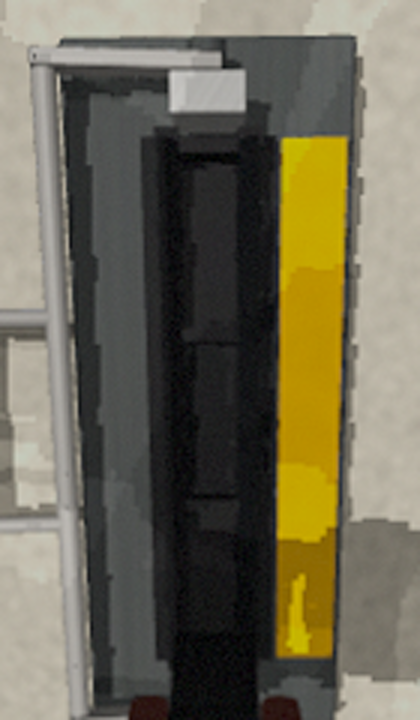

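move_arm(
  motion=[
    [[-0.007, -0.004, 0.15], [0, 0, -0.003]],
    [[-0.007, -0.004, 0.35], [0, 0, -0.003]],
    [[-0.007, -0.004, 0.55], [0, 0, -0.003]],
    [[-0.007, -0.004, 0.7], [0, 0, -0.003]],
    [[-0.007, -0.004, 0.7], [0, 0, -0.003]],
  ],
)

```text
t: 24.18
ee_pos: [593.6, -252.1, 73.6]
orientation: [-2.147, -2.289, 0.002]
ft_force: [0.0, 0.8, 0.4]
width: 16.2
```

Run:
```python
from h import *
for i in range(5): ctrl.get_image("top")
im=shot("wrist","w18.png",(240,40,400,300),3)
print(im["camera_matrix"][0])
go([595.9,-252.2,48.5],1.635)
```

```text
[283.22803604   0.         321.09254436]
t 24.48 pos [ 595.5 -253.5   76.5] jawyaw 1.634 tilt 0.002 w 15.4 F [ 0.1 -0.2  0.4] q [-0.42  0.64  1.66  0.    0.84 -2.06]
shift [0.009 0.003 0.187] turn [ 0.002  0.001 -0.001]
```

View pics/w18.png

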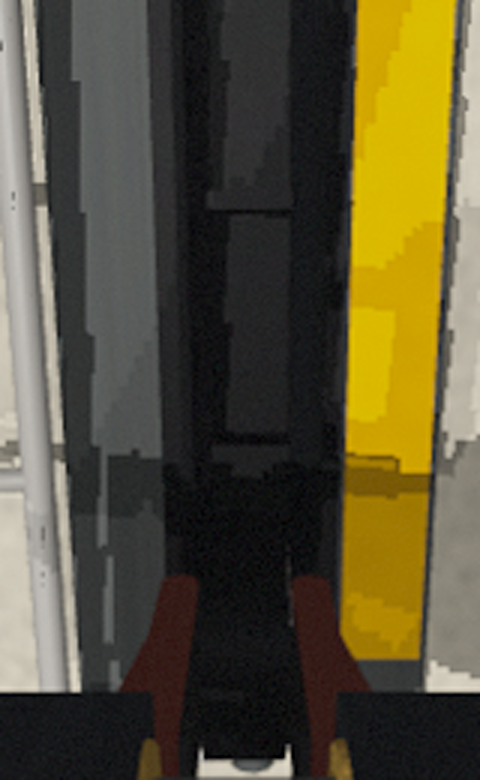

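Run:
```python
from h import *
im=shot("wrist")
st()
for uv in [(324,186),(324,110)]:
  for z in (26,38,44): print(uv,onplane(im,uv,z).round(1))
```

```text
t 24.52 pos [ 595.3 -253.5   76.3] jawyaw 1.634 tilt 0.002 w 15.6 F [ 0.3 -0.4 -0.8] q [-0.42  0.64  1.66 -0.    0.84 -2.06]
(324, 186) [ 568.  -252.9   26. ]
(324, 186) [ 565.2 -253.2   38. ]
(324, 186) [ 563.8 -253.4   44. ]
(324, 110) [ 512.5 -256.6   26. ]
(324, 110) [ 512.9 -256.7   38. ]
(324, 110) [ 513.1 -256.8   44. ]
```

move_arm(
  motion=[
    [[0.015, 0.005, 0], [0, 0, 0]],
    [[0.015, 0.005, 0.05], [0, 0, 0]],
    [[0.015, 0.005, 0.1], [0, 0, 0]],
    [[0.015, 0.005, 0.12], [0, 0, 0]],
    [[0.015, 0.005, 0.12], [0, 0, 0]],
  ],
)

```text
t: 25.15
ee_pos: [595.0, -250.9, 56.6]
orientation: [-2.149, -2.29, 0.0]
ft_force: [0.5, -0.0, -1.3]
width: 15.9
```

Run:
```python
from h import *
for i in range(3): ctrl.get_image("top")
go([596.2,-251.2,48.5],1.635)
shot("scene","s18.png",(160,90,270,190),6)
```

```text
t 25.30 pos [ 595.5 -251.1   57.3] jawyaw 1.634 tilt 0.000 w 15.9 F [ 0.8  0.  -0.7] q [-0.42  0.66  1.66  0.    0.81 -2.05]
shift [-0.001  0.005  0.059] turn [ 0.     0.    -0.001]
```

View pics/s18.png

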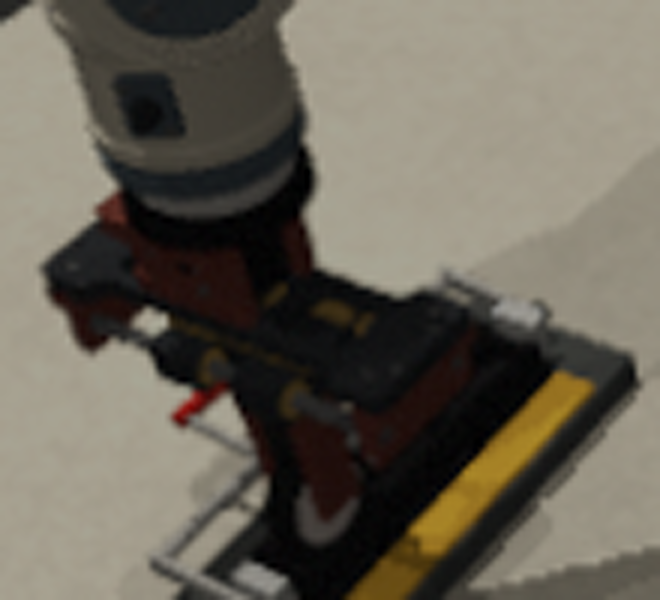

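move_arm(
  motion=[
    [[0, 0.003, 0.02], [0, 0, 0]],
    [[0, 0.003, 0.04], [0, 0, 0]],
    [[0, 0.003, 0.055], [0, 0, 0]],
    [[0, 0.003, 0.055], [0, 0, 0]],
    [[0, 0.003, 0.055], [0, 0, 0]],
  ],
)

```text
t: 25.98
ee_pos: [595.7, -250.9, 48.9]
orientation: [-2.15, -2.291, 0.0]
ft_force: [0.7, -0.4, -1.7]
width: 16.0
```

Run:
```python
from h import *
for i in range(3): ctrl.get_image("top")
go([596.2,-251.2,48.5],1.635)
```

```text
t 26.12 pos [ 595.8 -251.    49. ] jawyaw 1.634 tilt 0.000 w 15.9 F [0.  0.6 0. ] q [-0.42  0.68  1.67  0.    0.8  -2.05]
shift [-0.002  0.003  0.003] turn [ 0.    -0.    -0.001]
```

move_arm(
  motion=[
    [[0, 0, 0], [0, 0, 0]],
    [[0, 0, 0], [0, 0, 0]],
    [[0, 0, 0], [0, 0, 0]],
    [[0, 0, 0], [0, 0, 0]],
    [[0, 0, 0], [0, 0, 0]],
  ],
  gripper=0.35,
)

```text
t: 26.75
ee_pos: [595.8, -250.9, 49.0]
orientation: [2.15, 2.291, 0.0]
ft_force: [0.3, 0.6, 0.4]
width: 30.6
```

move_arm(
  motion=[
    [[0, 0, -0.1], [0, 0, 0]],
    [[0, 0, -0.3], [0, 0, 0]],
    [[0, 0, -0.6], [0, 0, 0]],
    [[0, 0, -0.9], [0, 0, 0]],
    [[0, 0, -1], [0, 0, 0]],
  ],
)

```text
t: 27.38
ee_pos: [597.4, -251.7, 203.2]
orientation: [2.146, 2.287, 0.003]
ft_force: [1.0, 0.2, -0.5]
width: 30.9
```

Run:
```python
from h import *
im=shot("scene","s19.png",(160,100,280,200),6)
pp("scene","sample1","pocket1","tray"); pp("wrist","sample1")
go([669.5,32.5,190],0.062)
```

```text
scene sample1 [(0.71, array([ 597.6, -251.2,   54.4])), (0.49, array([665.3,  28.6,  78.1])), (0.33, array([ 536.2, -222.4,   51.4]))]
scene pocket1 [(0.92, array([ 591.3, -251.6,   53.7])), (0.84, array([ 537.3, -255. ,   50.5])), (0.74, array([ 480.1, -261.6,   52.6]))]
scene tray [(0.92, array([439.6, 113.9,  -2. ]))]
wrist sample1 [(0.89, array([ 598.4, -253.2,   79.7])), (0.42, array([ 546.5, -352.1,   46.6]))]
t 27.62 pos [ 594.8 -250.5  197.3] jawyaw 1.634 tilt 0.003 w 30.5 F [-0.5 -1.2  0.1] q [-0.42  0.48  1.6   0.    1.06 -2.05]
shift [1.851 0.617 0.05 ] turn [-3.000e-03  1.000e-03  1.501e+00]
```

View pics/s19.png

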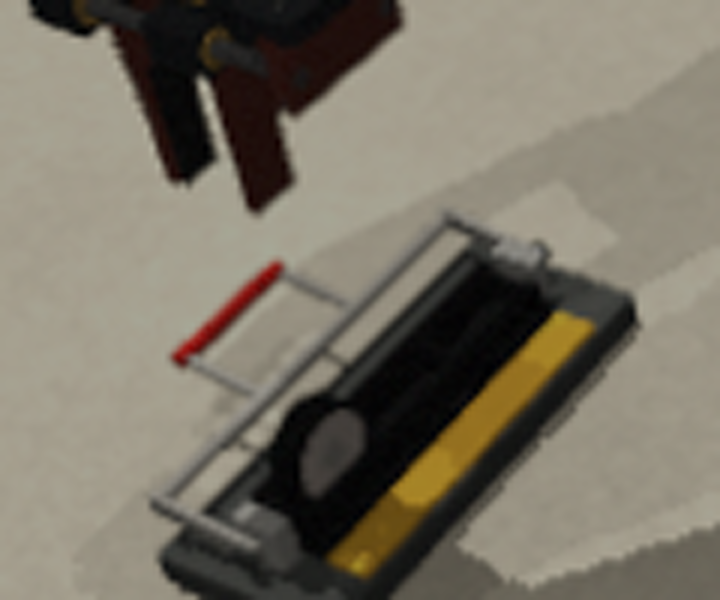

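Run:
```python
from h import *
im=shot("wrist","w19.png",(220,60,420,300),3)
print(proj(im,[[596,-251.5,51],[596,-251.5,76]]))
```

```text
[[319.76335264 192.21321449]
 [319.70376047 198.03879803]]
```

View pics/w19.png

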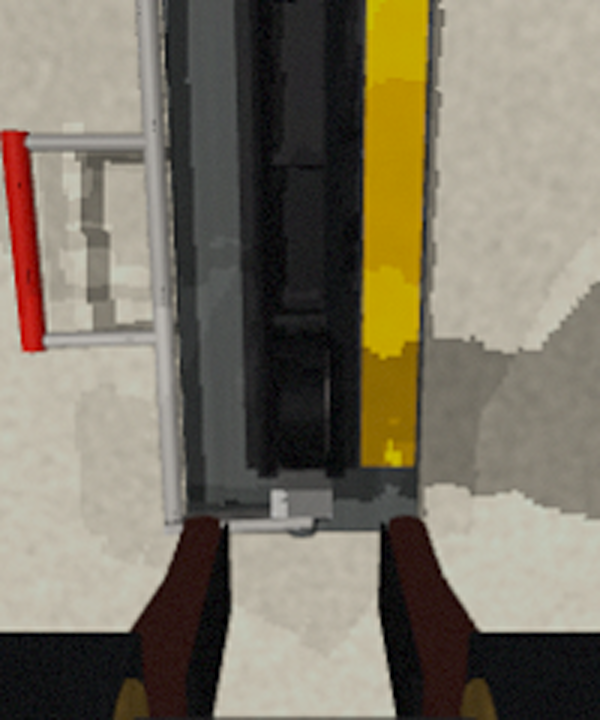

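Specimen 1 stands upright in pocket 3, white side to the yellow strip. Now for the lane 2 specimen.

move_arm(
  motion=[
    [[0.2, 0.07, 0], [0, 0, 0.17]],
    [[0.4, 0.15, 0], [0, 0, 0.34]],
    [[0.6, 0.22, 0], [0, 0, 0.51]],
    [[0.8, 0.28, 0], [0, 0, 0.68]],
    [[1, 0.35, 0], [0, 0, 0.85]],
  ],
  gripper=0.5,
)

```text
t: 28.3
ee_pos: [637.9, -96.8, 197.0]
orientation: [-2.929, -1.133, 0.004]
ft_force: [-0.1, -0.1, -0.7]
width: 43.8
```

Run:
```python
from h import *
go([669.5,32.5,160],0.062)
```

```text
t 28.30 pos [637.9 -96.8 197. ] jawyaw 0.738 tilt 0.003 w 43.8 F [-0.1 -0.1 -0.7] q [-0.17  0.48  1.6  -0.    1.06 -0.91]
shift [ 0.736 -0.495  0.247] turn [-0.002  0.003  0.646]
```

move_arm(
  motion=[
    [[0.2, -0.14, 0.06], [0, 0, 0.17]],
    [[0.4, -0.28, 0.12], [0, 0, 0.34]],
    [[0.6, -0.4, 0.18], [0, 0, 0.5]],
    [[0.736, -0.495, 0.247], [0, 0, 0.646]],
    [[0.736, -0.495, 0.247], [0, 0, 0.646]],
  ],
)

```text
t: 28.92
ee_pos: [668.3, 33.0, 159.2]
orientation: [-3.14, -0.111, 0.007]
ft_force: [-0.6, 0.4, 0.3]
width: 43.9
```

Run:
```python
from h import *
for i in range(4): ctrl.get_image("top")
im=shot("wrist","w20.png",(220,120,480,300),3)
go([669.5,32.5,72.5],0.062)
```

```text
t 29.18 pos [669.5  30.4 161.9] jawyaw 0.068 tilt 0.000 w 43.6 F [-0.7 -0.2  0.2] q [ 0.03  0.56  1.56 -0.    1.02 -0.04]
shift [ 0.001 -0.014  0.596] turn [0.    0.    0.006]
```

View pics/w20.png

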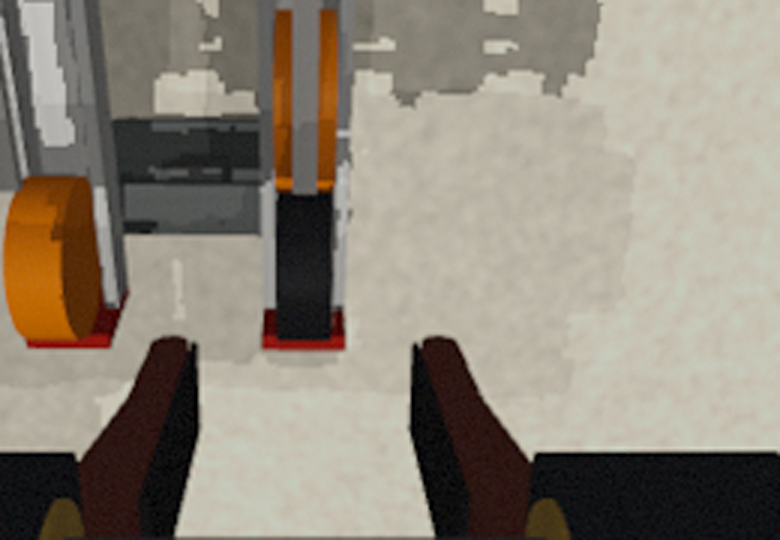

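move_arm(
  motion=[
    [[0, -0.01, 0.15], [0, 0, 0.006]],
    [[0, -0.01, 0.3], [0, 0, 0.006]],
    [[0, -0.01, 0.45], [0, 0, 0.006]],
    [[0, -0.01, 0.59], [0, 0, 0.006]],
    [[0, -0.01, 0.59], [0, 0, 0.006]],
  ],
)

```text
t: 29.8
ee_pos: [668.2, 32.4, 71.8]
orientation: [3.14, 0.096, -0.005]
ft_force: [0.2, 1.0, 0.5]
width: 43.9
```

Run:
```python
from h import *
for i in range(5): ctrl.get_image("top")
im=shot("wrist","w21.png",(220,180,480,340),3)
go([669.5,32.5,72.5],0.062)
```

```text
t 30.10 pos [670.2  33.   74.5] jawyaw 0.061 tilt 0.002 w 44.0 F [ 0.3  0.5 -0.3] q [ 0.03  0.67  1.6   0.    0.87 -0.03]
shift [-0.005  0.003  0.013] turn [ 0.    -0.002 -0.001]
```

View pics/w21.png

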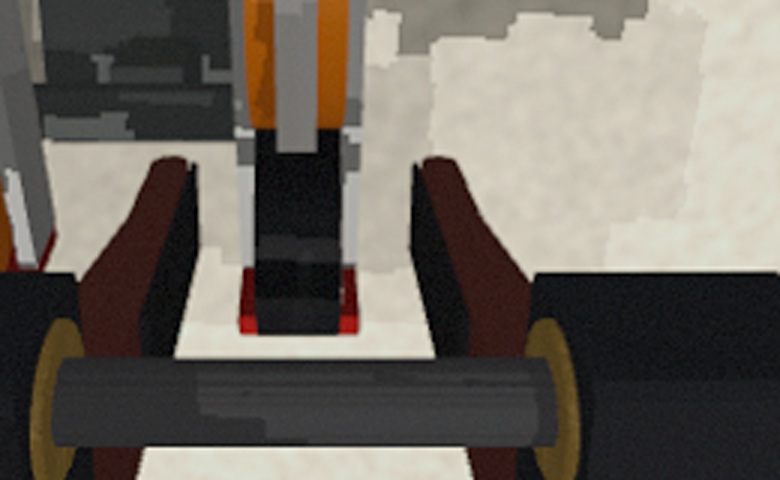

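move_arm(
  motion=[
    [[-0.009, 0, 0.013], [0, 0, 0]],
    [[-0.009, 0, 0.013], [0, 0, 0]],
    [[-0.009, 0, 0.013], [0, 0, 0]],
    [[-0.009, 0, 0.013], [0, 0, 0]],
    [[-0.009, 0, 0.013], [0, 0, 0]],
  ],
  gripper=0,
)

```text
t: 30.72
ee_pos: [668.2, 32.9, 71.5]
orientation: [-3.14, -0.096, -0.0]
ft_force: [-1.8, -0.5, 1.1]
width: 15.7
```

move_arm(
  motion=[
    [[0, 0, -0.05], [0, 0, 0]],
    [[0, 0, -0.2], [0, 0, 0]],
    [[0, 0, -0.4], [0, 0, 0]],
    [[0, 0, -0.6], [0, 0, 0]],
    [[0, 0, -0.75], [0, 0, 0]],
  ],
)

```text
t: 31.35
ee_pos: [668.6, 32.9, 187.3]
orientation: [3.14, 0.096, 0.004]
ft_force: [0.5, 0.3, -1.3]
width: 16.1
```

Run:
```python
from h import *
shot("scene","s22.png",(230,100,390,260),4)
go([538.3,-255,180],1.634)
```

```text
t 31.40 pos [670.2  33.  190.3] jawyaw 0.061 tilt 0.006 w 16.1 F [ 1.  -0.4  1.3] q [ 0.03  0.52  1.55  0.    1.06 -0.03]
shift [-0.996  1.862  0.063] turn [ 0.005 -0.005 -1.502]
```

View pics/s22.png

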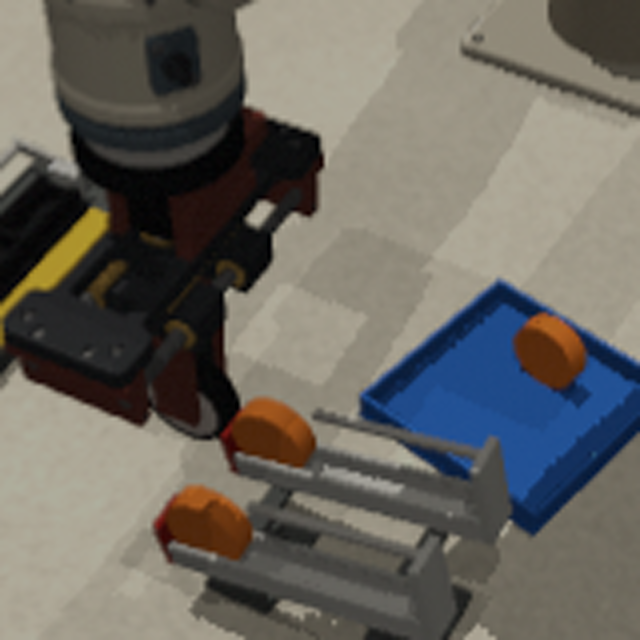

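move_arm(
  motion=[
    [[-0.1, 0.2, 0], [0, 0, -0.17]],
    [[-0.2, 0.4, 0], [0, 0, -0.34]],
    [[-0.3, 0.6, 0], [0, 0, -0.51]],
    [[-0.4, 0.8, 0], [0, 0, -0.68]],
    [[-0.5, 1, 0.02], [0, 0, -0.85]],
  ],
)

```text
t: 32.02
ee_pos: [602.1, -122.4, 182.0]
orientation: [2.788, 1.447, 0.001]
ft_force: [0.9, -0.6, -0.7]
width: 15.7
```

Run:
```python
from h import *
go([538.3,-255,180],1.634)
```

```text
t 32.02 pos [ 602.1 -122.4  182. ] jawyaw 0.957 tilt 0.001 w 15.7 F [ 0.9 -0.6 -0.7] q [-0.22  0.45  1.69 -0.    1.   -1.18]
shift [-0.968  0.161  0.013] turn [ 0.001 -0.    -0.646]
```

move_arm(
  motion=[
    [[-0.25, 0.04, 0], [0, 0, -0.17]],
    [[-0.5, 0.08, 0], [0, 0, -0.34]],
    [[-0.75, 0.12, 0.013], [0, 0, -0.5]],
    [[-0.968, 0.161, 0.013], [0, 0, -0.646]],
    [[-0.968, 0.161, 0.013], [0, 0, -0.646]],
  ],
)

```text
t: 32.65
ee_pos: [537.0, -255.4, 179.7]
orientation: [2.16, 2.281, -0.0]
ft_force: [-0.5, 1.1, -0.3]
width: 15.8
```

Run:
```python
from h import *
for i in range(4): ctrl.get_image("top")
im=shot("wrist","w23.png",(240,0,400,300),2.6)
go([538.3,-254.8,75],1.634)
```

```text
t 32.90 pos [ 538.3 -252.8  179.2] jawyaw 1.628 tilt 0.000 w 16.2 F [-0.3  0.6 -0.6] q [-0.46  0.43  1.73  0.    0.98 -2.09]
shift [-0.014 -0.001  0.695] turn [ 0.    -0.    -0.006]
```

View pics/w23.png

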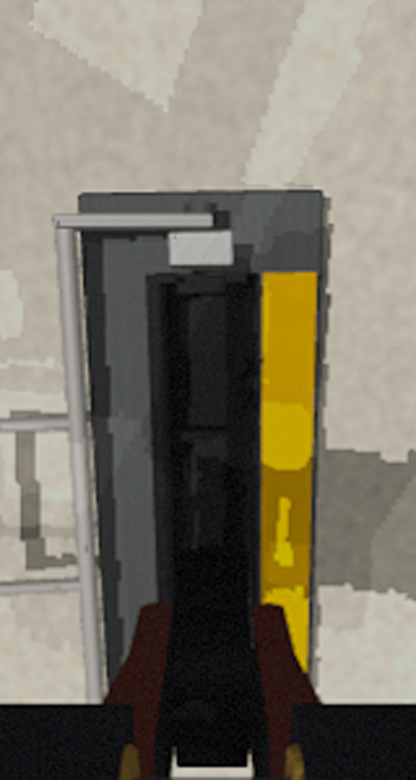

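move_arm(
  motion=[
    [[-0.012, 0, 0.15], [0, 0, -0.006]],
    [[-0.012, 0, 0.35], [0, 0, -0.006]],
    [[-0.012, 0, 0.55], [0, 0, -0.006]],
    [[-0.012, 0, 0.69], [0, 0, -0.006]],
    [[-0.012, 0, 0.69], [0, 0, -0.006]],
  ],
)

```text
t: 33.52
ee_pos: [537.2, -254.1, 74.0]
orientation: [-2.147, -2.289, 0.001]
ft_force: [0.3, 0.8, -0.5]
width: 15.8
```

Run:
```python
from h import *
for i in range(5): ctrl.get_image("top")
im=shot("wrist","w24.png",(240,40,400,300),3)
go([538.3,-254.8,48],1.634)
for z in (26,38,44): print(onplane(im,(324,186),z).round(1))
```

```text
t 33.83 pos [ 538.7 -255.7   76.7] jawyaw 1.634 tilt 0.002 w 15.9 F [ 0.2  0.  -0.6] q [-0.46  0.58  1.78  0.    0.78 -2.1 ]
shift [ 0.006 -0.003  0.191] turn [0.002 0.001 0.   ]
[ 511.4 -255.    26. ]
[ 508.6 -255.3   38. ]
[ 507.2 -255.5   44. ]
```

View pics/w24.png

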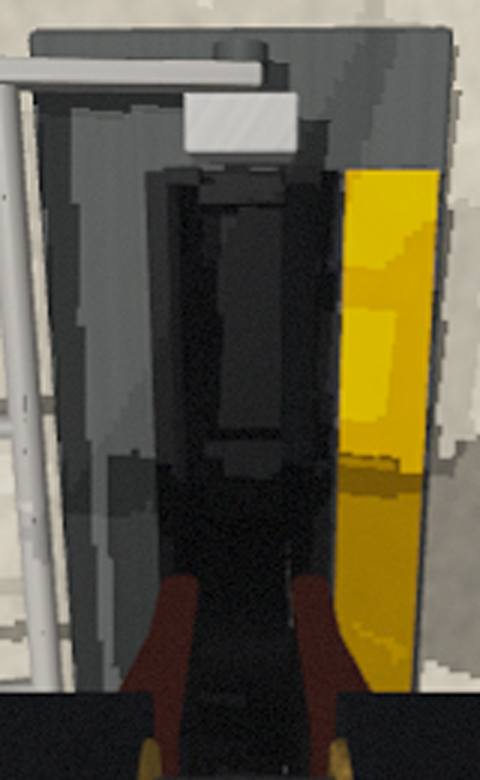

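move_arm(
  motion=[
    [[0.003, 0, 0], [0, 0, 0]],
    [[0.003, 0, 0.05], [0, 0, 0]],
    [[0.003, 0, 0.1], [0, 0, 0]],
    [[0.003, 0, 0.13], [0, 0, 0]],
    [[0.003, 0, 0.13], [0, 0, 0]],
  ],
)

```text
t: 34.45
ee_pos: [537.5, -254.8, 55.3]
orientation: [-2.149, -2.29, 0.001]
ft_force: [-0.3, 0.2, -0.2]
width: 15.5
```

Run:
```python
from h import *
for i in range(3): ctrl.get_image("top")
go([538.3,-254.8,48],1.634)
```

```text
t 34.60 pos [ 538.  -255.1   56.1] jawyaw 1.634 tilt 0.000 w 15.8 F [ 0.9  0.4 -1. ] q [-0.46  0.61  1.78  0.    0.75 -2.1 ]
shift [0.002 0.002 0.054] turn [0. 0. 0.]
```

move_arm(
  motion=[
    [[0, 0, 0.02], [0, 0, 0]],
    [[0, 0, 0.035], [0, 0, 0]],
    [[0, 0, 0.05], [0, 0, 0]],
    [[0, 0, 0.05], [0, 0, 0]],
    [[0, 0, 0.05], [0, 0, 0]],
  ],
)

```text
t: 35.22
ee_pos: [538.0, -255.0, 48.5]
orientation: [2.15, 2.291, -0.0]
ft_force: [-0.3, -0.1, -1.0]
width: 15.6
```

Run:
```python
from h import *
for i in range(3): ctrl.get_image("top")
go([538.3,-254.8,48],1.634)
```

```text
t 35.38 pos [ 538.  -255.1   48.6] jawyaw 1.634 tilt 0.000 w 15.8 F [ 0.6 -0.1 -1.1] q [-0.46  0.62  1.79  0.    0.73 -2.1 ]
shift [0.002 0.002 0.004] turn [0. 0. 0.]
```

move_arm(
  motion=[
    [[0, 0, 0], [0, 0, 0]],
    [[0, 0, 0], [0, 0, 0]],
    [[0, 0, 0], [0, 0, 0]],
    [[0, 0, 0], [0, 0, 0]],
    [[0, 0, 0], [0, 0, 0]],
  ],
  gripper=0.35,
)

```text
t: 36.0
ee_pos: [537.9, -255.0, 48.5]
orientation: [-2.15, -2.291, -0.0]
ft_force: [-0.3, 0.3, -0.2]
width: 30.6
```

move_arm(
  motion=[
    [[0, 0, -0.1], [0, 0, 0]],
    [[0, 0, -0.3], [0, 0, 0]],
    [[0, 0, -0.6], [0, 0, 0]],
    [[0, 0, -0.9], [0, 0, 0]],
    [[0, 0, -1], [0, 0, 0]],
  ],
)

```text
t: 36.62
ee_pos: [539.4, -255.8, 202.4]
orientation: [2.146, 2.287, 0.003]
ft_force: [-0.2, -0.4, -0.2]
width: 30.9
```

Run:
```python
from h import *
im=shot("scene","s25.png",(160,100,280,200),6)
pp("scene","sample1","tray","blank1")
go([594.7,27.9,180],0.062)
```

```text
scene sample1 [(0.59, array([ 596. , -250.6,   53.2])), (0.56, array([639. ,   7.2,  -4.5])), (0.46, array([ 539.3, -257.3,   53.9]))]
scene tray [(0.92, array([4.392e+02, 1.151e+02, 1.000e-01])), (0.52, array([ 538.1, -255.7,   33.5]))]
scene blank1 [(0.65, array([593.3,  29.2,  67.5])), (0.65, array([631.9, 263.6,  26.2])), (0.58, array([672.2,  34.7,  75.1])), (0.23, array([498.3, 359.9,  -1.2]))]
t 36.83 pos [ 537.3 -254.7  197.6] jawyaw 1.634 tilt 0.001 w 30.9 F [-0.4 -0.2 -0.5] q [-0.46  0.41  1.72  0.    1.02 -2.1 ]
shift [1.856 0.502 0.118] turn [-1.000e-03  0.000e+00  1.501e+00]
```

View pics/s25.png

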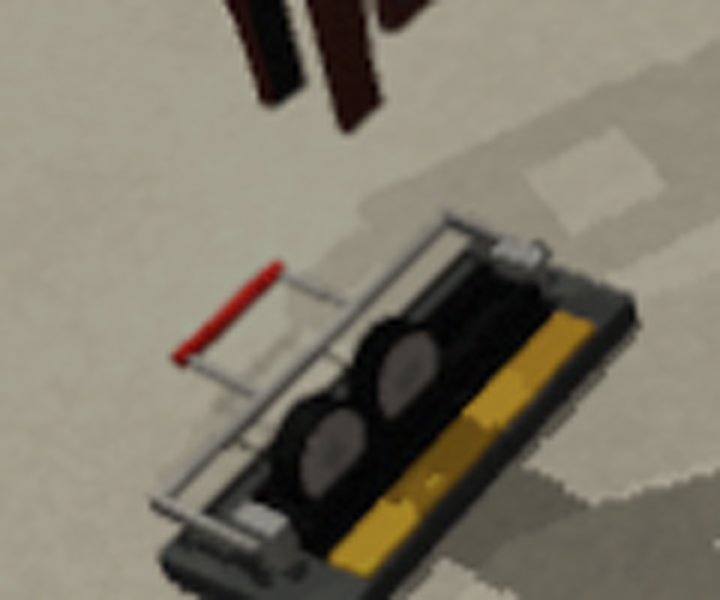

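Both specimens stand in pockets with their light faces to the yellow strip, and only two oranges remain in the lanes. Next I'll close the bail while I'm here.

Run:
```python
from h import *
go([545.5,-356,130],1.634)
pp("wrist","bail_handle")
shot("wrist","w26.png")
```

```text
t 36.83 pos [ 537.3 -254.7  197.6] jawyaw 1.634 tilt 0.001 w 30.9 F [-0.4 -0.2 -0.5] q [-0.46  0.41  1.72  0.    1.02 -2.1 ]
shift [-0.678  0.012  0.45 ] turn [-0.001 -0.001  0.   ]
wrist bail_handle [(0.74, array([ 546.1, -354.1,   47.4]))]
```

View pics/w26.png

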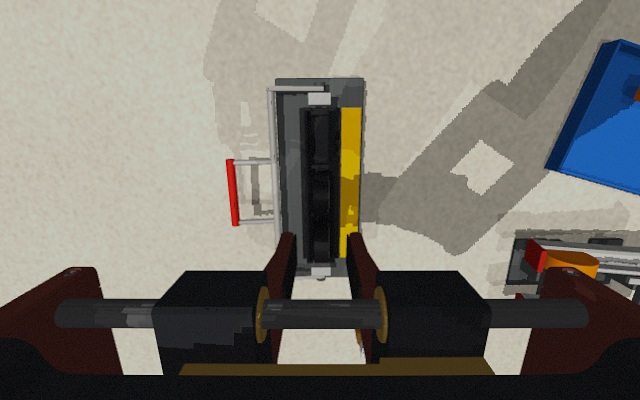

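move_arm(
  motion=[
    [[-0.15, 0, 0], [0, 0, 0]],
    [[-0.35, 0, 0], [0, 0, 0]],
    [[-0.55, 0.01, 0.2], [0, 0, 0]],
    [[-0.678, 0.012, 0.4], [0, 0, 0]],
    [[-0.678, 0.012, 0.45], [0, 0, 0]],
  ],
  gripper=0.5,
)

```text
t: 37.55
ee_pos: [544.5, -357.8, 128.0]
orientation: [-2.15, -2.285, 0.001]
ft_force: [0.1, 0.1, 0.8]
width: 44.1
```

Run:
```python
from h import *
for i in range(5): ctrl.get_image("top")
go([546,-355.5,37],1.634)
im=shot("wrist","w27.png")
o,R=st()
print(proj(im,[[546,-355.5,46]]))
```

```text
t 37.80 pos [ 546.7 -356.3  132.1] jawyaw 1.635 tilt 0.001 w 43.9 F [-0.8  0.3  0.8] q [-0.6   0.57  1.62  0.    0.95 -2.23]
shift [ 0.006 -0.005  0.634] turn [0.001 0.001 0.001]
t 37.85 pos [ 546.9 -356.2  132.3] jawyaw 1.635 tilt 0.002 w 43.8 F [-0.3 -0.2  0.2] q [-0.6   0.57  1.62  0.    0.95 -2.23]
[[321.84310732 205.84717948]]
```

View pics/w27.png

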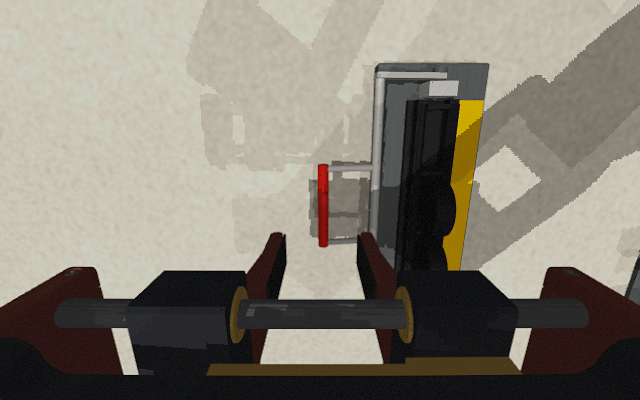

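move_arm(
  motion=[
    [[0.006, -0.003, 0.15], [0, 0, 0]],
    [[0.006, -0.003, 0.3], [0, 0, 0]],
    [[0.006, -0.003, 0.45], [0, 0, 0]],
    [[0.006, -0.003, 0.6], [0, 0, 0]],
    [[0.006, -0.003, 0.63], [0, 0, 0]],
  ],
)

```text
t: 38.48
ee_pos: [545.2, -354.8, 35.4]
orientation: [-2.148, -2.29, 0.0]
ft_force: [0.2, -0.2, 0.4]
width: 43.9
```

move_arm(
  motion=[
    [[0, 0, 0], [0, 0, 0]],
    [[0, 0, 0], [0, 0, 0]],
    [[0, 0, 0], [0, 0, 0]],
    [[0, 0, 0], [0, 0, 0]],
    [[0, 0, 0], [0, 0, 0]],
  ],
)

```text
t: 39.1
ee_pos: [545.7, -355.6, 36.7]
orientation: [2.15, 2.291, 0.0]
ft_force: [-0.6, 0.1, -0.8]
width: 43.8
```

move_arm(
  motion=[
    [[0, 0, 0], [0, 0, 0]],
    [[0, 0, 0], [0, 0, 0]],
    [[0, 0, 0], [0, 0, 0]],
    [[0, 0, 0], [0, 0, 0]],
    [[0, 0, 0], [0, 0, 0]],
  ],
  gripper=0,
)

```text
t: 39.72
ee_pos: [545.6, -354.9, 36.4]
orientation: [-2.149, -2.29, -0.001]
ft_force: [0.4, 4.5, 0.4]
width: 9.2
```

Run:
```python
from h import *
st()
```

```text
t 39.73 pos [ 545.6 -354.9   36.4] jawyaw 1.634 tilt 0.001 w 9.2 F [0.4 4.5 0.4] q [-0.6   0.7   1.66  0.    0.79 -2.23]
```

move_arm(
  motion=[
    [[0.019, 0, -0.095], [0, 0, 0]],
    [[0.051, 0, -0.186], [0, 0, 0]],
    [[0.096, 0, -0.272], [0, 0, 0]],
    [[0.153, 0, -0.35], [0, 0, 0]],
    [[0.22, 0, -0.419], [0, 0, 0]],
  ],
)

```text
t: 40.35
ee_pos: [543.5, -323.3, 101.0]
orientation: [2.148, 2.29, -0.002]
ft_force: [-2.0, -4.4, -0.9]
width: 9.6
```

move_arm(
  motion=[
    [[0.077, 0, -0.059], [0, 0, 0]],
    [[0.161, 0, -0.106], [0, 0, 0]],
    [[0.251, 0, -0.14], [0, 0, 0]],
    [[0.346, 0, -0.161], [0, 0, 0]],
    [[0.442, 0, -0.168], [0, 0, 0]],
  ],
)

```text
t: 40.98
ee_pos: [540.4, -257.4, 127.4]
orientation: [2.146, 2.287, -0.0]
ft_force: [-0.4, -4.0, 6.8]
width: 9.3
```

move_arm(
  motion=[
    [[0, 0, 0], [0, 0, 0]],
    [[0, 0, 0], [0, 0, 0]],
    [[0, 0, 0], [0, 0, 0]],
    [[0, 0, 0], [0, 0, 0]],
    [[0, 0, 0], [0, 0, 0]],
  ],
)

```text
t: 41.6
ee_pos: [540.5, -256.6, 127.3]
orientation: [2.148, 2.288, 0.002]
ft_force: [-1.6, 0.0, 9.3]
width: 9.2
```

Run:
```python
from h import *
st()
shot("scene","s28.png",(150,80,290,200),5)
pp("scene","bail_handle")
```

```text
t 41.60 pos [ 540.5 -256.6  127.3] jawyaw 1.634 tilt 0.003 w 9.2 F [-1.6  0.   9.3] q [-0.46  0.5   1.76  0.    0.88 -2.1 ]
scene bail_handle [(0.79, array([ 537.4, -258.9,  132.9]))]
```

View pics/s28.png

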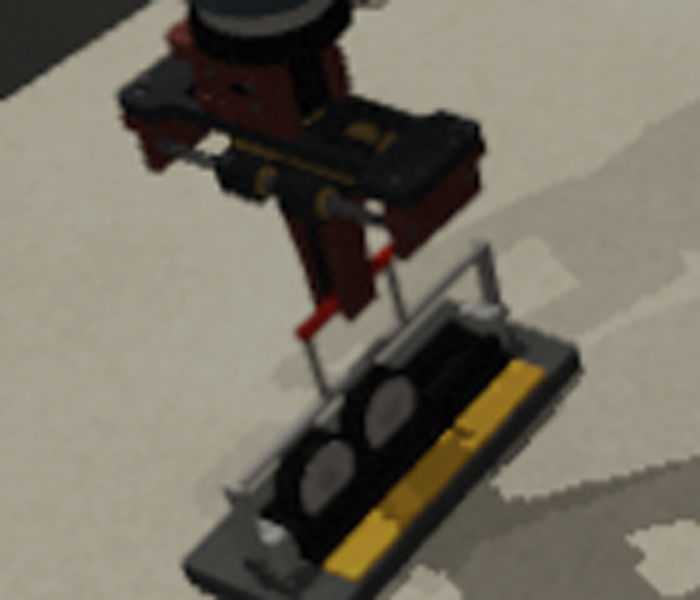

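The bail is upright over the specimens; the grip sits at y≈-256.6 against -258.4 when I first grasped it. Releasing.

move_arm(
  motion=[
    [[0, 0, 0], [0, 0, 0]],
    [[0, 0, 0], [0, 0, 0]],
    [[0, 0, 0], [0, 0, 0]],
    [[0, 0, 0], [0, 0, 0]],
    [[0, 0, 0], [0, 0, 0]],
  ],
  gripper=0.5,
)

```text
t: 42.32
ee_pos: [539.3, -256.4, 124.4]
orientation: [-2.15, -2.29, 0.0]
ft_force: [-0.1, 0.9, 0.6]
width: 43.8
```

move_arm(
  motion=[
    [[0, 0, -0.1], [0, 0, 0]],
    [[0, 0, -0.25], [0, 0, 0]],
    [[0, 0, -0.4], [0, 0, 0]],
    [[0, 0, -0.5], [0, 0, 0]],
    [[0, 0, -0.5], [0, 0, 0]],
  ],
)

```text
t: 42.95
ee_pos: [540.1, -256.8, 201.2]
orientation: [2.148, 2.289, 0.001]
ft_force: [-0.2, 0.3, 0.0]
width: 44.1
```

Run:
```python
from h import *
shot("scene","s29.png",(150,80,290,200),5)
pp("scene","bail_handle","tray")
go([594.7,27.9,180],0.062)
```

```text
scene bail_handle [(0.86, array([ 541. , -256.7,  131.8])), (0.34, array([373.7, 391.3,   2.2]))]
scene tray [(0.89, array([437. , 116.5,  -0.9]))]
t 43.10 pos [ 538.9 -256.2  198.9] jawyaw 1.634 tilt 0.001 w 44.1 F [-0.5 -0.2  0.2] q [-0.46  0.41  1.71 -0.    1.02 -2.1 ]
shift [1.866 0.491 0.127] turn [-1.000e-03  0.000e+00  1.501e+00]
```

View pics/s29.png

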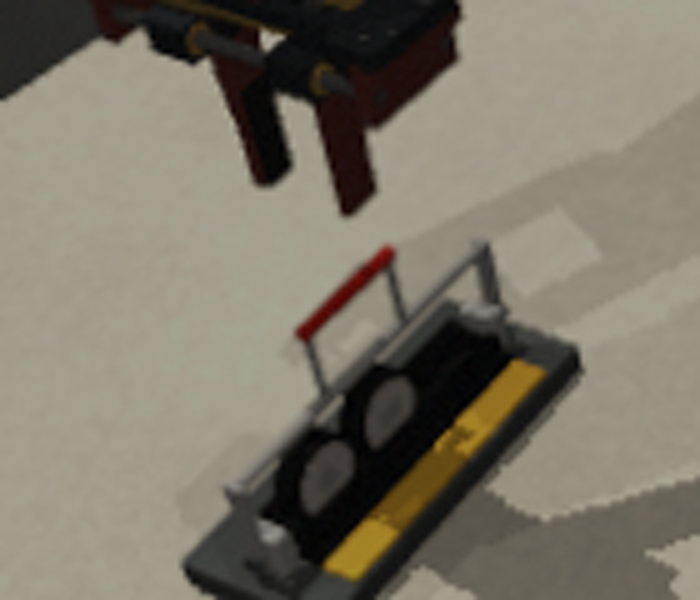

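Bail is up and stays up. Now the remaining two dummies, starting with lane 1.

move_arm(
  motion=[
    [[0.2, 0.07, 0], [0, 0, 0.17]],
    [[0.4, 0.13, 0], [0, 0, 0.34]],
    [[0.6, 0.2, 0], [0, 0, 0.51]],
    [[0.8, 0.25, 0], [0, 0, 0.68]],
    [[1, 0.3, 0], [0, 0, 0.85]],
  ],
)

```text
t: 43.72
ee_pos: [574.3, -102.8, 198.5]
orientation: [-2.929, -1.133, 0.003]
ft_force: [-0.7, -0.1, 0.1]
width: 43.9
```

Run:
```python
from h import *
go([594.7,27.9,150],0.062)
```

```text
t 43.73 pos [ 574.3 -102.8  198.5] jawyaw 0.738 tilt 0.002 w 43.9 F [-0.7 -0.1  0.1] q [-0.2   0.39  1.74  0.    1.01 -0.94]
shift [ 0.687 -0.552  0.323] turn [-0.001  0.002  0.646]
```

move_arm(
  motion=[
    [[0.2, -0.16, 0.05], [0, 0, 0.17]],
    [[0.4, -0.32, 0.1], [0, 0, 0.34]],
    [[0.6, -0.45, 0.2], [0, 0, 0.5]],
    [[0.687, -0.552, 0.3], [0, 0, 0.646]],
    [[0.687, -0.552, 0.323], [0, 0, 0.646]],
  ],
)

```text
t: 44.35
ee_pos: [593.2, 27.9, 149.2]
orientation: [-3.14, -0.112, 0.006]
ft_force: [0.4, 0.2, -0.1]
width: 44.3
```

Run:
```python
from h import *
for i in range(5): ctrl.get_image("top")
go([594.5,27.9,72.2],0.062)
shot("wrist","w30.png")
```

```text
t 44.60 pos [594.8  25.8 151.5] jawyaw 0.068 tilt 0.001 w 44.0 F [ 0.5 -0.1  0.4] q [ 0.02  0.47  1.75 -0.    0.92 -0.04]
shift [-0.001 -0.014  0.529] turn [ 0.    -0.001  0.006]
```

View pics/w30.png

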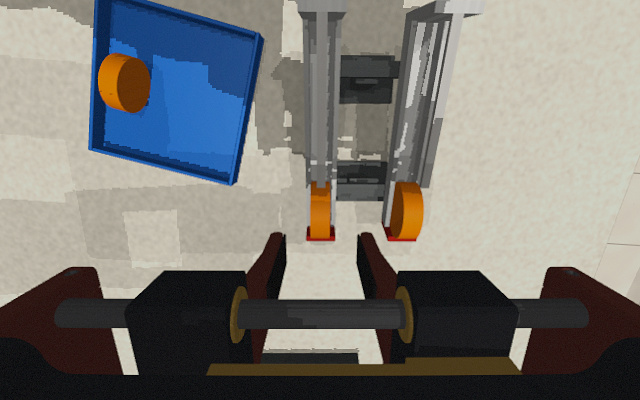

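move_arm(
  motion=[
    [[-0.003, -0.012, 0.15], [0, 0, 0.006]],
    [[-0.003, -0.012, 0.3], [0, 0, 0.006]],
    [[-0.003, -0.012, 0.45], [0, 0, 0.006]],
    [[-0.003, -0.012, 0.529], [0, 0, 0.006]],
    [[-0.003, -0.012, 0.529], [0, 0, 0.006]],
  ],
)

```text
t: 45.28
ee_pos: [593.7, 28.2, 71.4]
orientation: [3.14, 0.096, -0.002]
ft_force: [0.4, -0.1, 0.2]
width: 43.8
```

move_arm(
  motion=[
    [[0, 0, 0], [0, 0, 0]],
    [[0, 0, 0], [0, 0, 0]],
    [[0, 0, 0], [0, 0, 0]],
    [[0, 0, 0], [0, 0, 0]],
    [[0, 0, 0], [0, 0, 0]],
  ],
)

```text
t: 45.9
ee_pos: [594.0, 28.6, 71.8]
orientation: [-3.14, -0.096, -0.0]
ft_force: [-0.5, 0.2, 0.6]
width: 43.7
```

Run:
```python
from h import *
go([594.5,27.9,72.2],0.062)
shot("wrist","w31.png",(220,180,480,340),3)
```

```text
t 45.90 pos [594.   28.6  71.8] jawyaw 0.061 tilt 0.000 w 43.7 F [-0.5  0.2  0.6] q [ 0.03  0.58  1.78  0.    0.78 -0.03]
shift [ 0.003  0.005 -0.002] turn [-0.    -0.    -0.001]
```

View pics/w31.png

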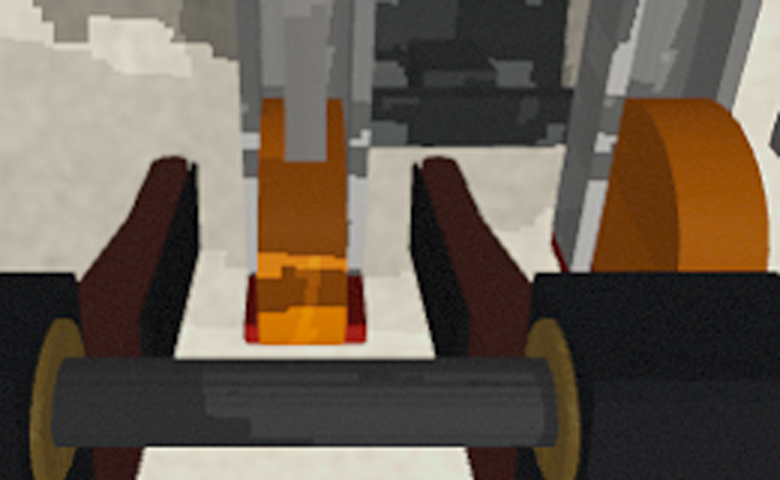

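Centred. Closing and lifting.

move_arm(
  motion=[
    [[0, 0, 0], [0, 0, 0]],
    [[0, 0, 0], [0, 0, 0]],
    [[0, 0, 0], [0, 0, 0]],
    [[0, 0, 0], [0, 0, 0]],
    [[0, 0, 0], [0, 0, 0]],
  ],
  gripper=0,
)

```text
t: 46.58
ee_pos: [593.9, 28.6, 71.7]
orientation: [-3.14, -0.096, 0.0]
ft_force: [0.2, 0.8, 0.3]
width: 16.0
```

move_arm(
  motion=[
    [[0, 0, -0.05], [0, 0, 0]],
    [[0, 0, -0.2], [0, 0, 0]],
    [[0, 0, -0.4], [0, 0, 0]],
    [[0, 0, -0.6], [0, 0, 0]],
    [[0, 0, -0.7], [0, 0, 0]],
  ],
)

```text
t: 47.2
ee_pos: [594.8, 28.6, 178.9]
orientation: [-3.14, -0.096, -0.004]
ft_force: [0.7, -0.4, -0.9]
width: 16.4
```

Run:
```python
from h import *
pp("top","tray"); pp("scene","tray")
go([440,117,130],-0.2)
```

```text
top tray [(0.5, array([ 543.1, -255.1,  135.9]))]
scene tray [(0.89, array([437. , 116.5,  -0.9]))]
t 47.30 pos [595.   28.6 178.5] jawyaw 0.061 tilt 0.003 w 16.0 F [0.6 0.2 0.5] q [ 0.03  0.43  1.73  0.    0.97 -0.03]
shift [-0.996 -0.651  0.32 ] turn [-0.    -0.003  0.25 ]
```

Run:
```python
from h import *
shot("scene","s32.png",(230,100,390,260),4); pp("scene","tray")
```

```text
scene tray [(0.77, array([440.4, 118. ,   1.5])), (0.31, array([ 540.5, -254.2,   53.8]))]
```

View pics/s32.png

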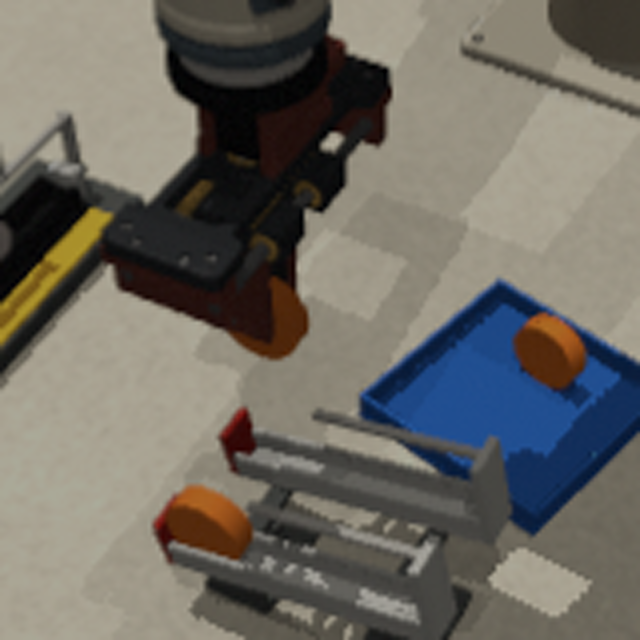

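Lane 1 is empty and the tray hasn't moved. Carrying this dummy to the tray middle.

move_arm(
  motion=[
    [[-0.25, -0.1, 0], [0, 0, 0.05]],
    [[-0.5, -0.25, 0], [0, 0, 0.1]],
    [[-0.75, -0.4, 0.1], [0, 0, 0.2]],
    [[-0.95, -0.6, 0.25], [0, 0, 0.25]],
    [[-0.97, -0.65, 0.32], [0, 0, 0.25]],
  ],
)

```text
t: 48.02
ee_pos: [439.3, 117.4, 126.8]
orientation: [3.125, -0.311, -0.007]
ft_force: [0.7, -0.5, -1.4]
width: 15.8
```

Run:
```python
from h import *
for i in range(4): ctrl.get_image("top")
go([444,116.5,27.5],-0.2)
shot("wrist","w33.png"); pp("wrist","tray")
```

```text
t 48.23 pos [443.8 116.8 128.6] jawyaw -0.200 tilt 0.000 w 15.8 F [-0.   0.1  0.1] q [ 0.23  0.33  2.06 -0.    0.75  0.43]
shift [0.002 0.002 0.674] turn [ 0. -0.  0.]
wrist tray [(0.64, array([440.9, 116.5,  -1.2]))]
```

View pics/w33.png

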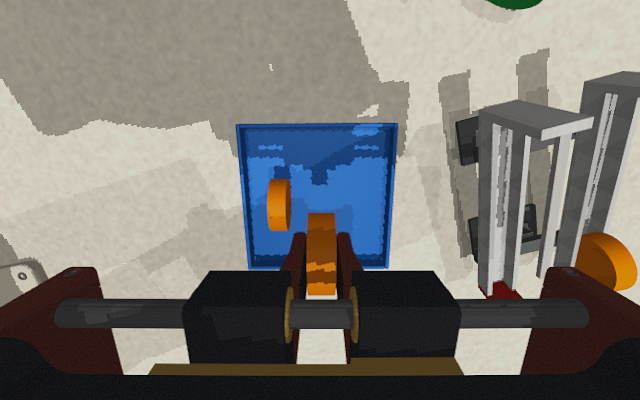

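move_arm(
  motion=[
    [[0, 0, 0.15], [0, 0, 0]],
    [[0, 0, 0.3], [0, 0, 0]],
    [[0, 0, 0.45], [0, 0, 0]],
    [[0, 0, 0.58], [0, 0, 0]],
    [[0, 0, 0.63], [0, 0, 0]],
  ],
)

```text
t: 48.95
ee_pos: [443.3, 116.5, 33.7]
orientation: [3.126, -0.316, -0.001]
ft_force: [-0.5, -0.4, -0.1]
width: 15.9
```

move_arm(
  motion=[
    [[0, 0, 0.02], [0, 0, 0]],
    [[0, 0, 0.04], [0, 0, 0]],
    [[0, 0, 0.046], [0, 0, 0]],
    [[0, 0, 0.046], [0, 0, 0]],
    [[0, 0, 0.046], [0, 0, 0]],
  ],
)

```text
t: 49.58
ee_pos: [442.9, 117.1, 27.6]
orientation: [-3.126, 0.314, -0.001]
ft_force: [-0.1, -1.1, -0.0]
width: 15.6
```

Run:
```python
from h import *
st()
```

```text
t 49.58 pos [442.9 117.1  27.6] jawyaw -0.200 tilt 0.000 w 15.6 F [-0.1 -1.1 -0. ] q [0.23 0.53 2.09 0.   0.52 0.43]
```

move_arm(
  motion=[
    [[0, 0, 0.005], [0, 0, 0]],
    [[0, 0, 0.005], [0, 0, 0]],
    [[0, 0, 0.005], [0, 0, 0]],
    [[0, 0, 0.005], [0, 0, 0]],
    [[0, 0, 0.005], [0, 0, 0]],
  ],
  gripper=0.28,
)

```text
t: 50.2
ee_pos: [442.8, 117.0, 26.6]
orientation: [-3.126, 0.314, -0.0]
ft_force: [0.0, 0.0, -0.1]
width: 24.5
```

move_arm(
  motion=[
    [[0, 0, -0.1], [0, 0, 0]],
    [[0, 0, -0.3], [0, 0, 0]],
    [[0, 0, -0.6], [0, 0, 0]],
    [[0, 0, -0.9], [0, 0, 0]],
    [[0, 0, -1], [0, 0, 0]],
  ],
)

```text
t: 50.82
ee_pos: [444.1, 117.3, 179.9]
orientation: [-3.124, 0.314, -0.008]
ft_force: [-0.2, 0.5, -0.2]
width: 25.0
```

Run:
```python
from h import *
shot("wrist","w34.png")
go([668.5,32.5,190],0.062)
```

```text
t 50.88 pos [444.3 117.4 180.2] jawyaw -0.201 tilt 0.006 w 24.6 F [0.7 0.4 1. ] q [0.23 0.24 2.02 0.   0.87 0.43]
shift [ 1.578  0.257 -0.058] turn [-0.002 -0.005 -0.251]
```

View pics/w34.png

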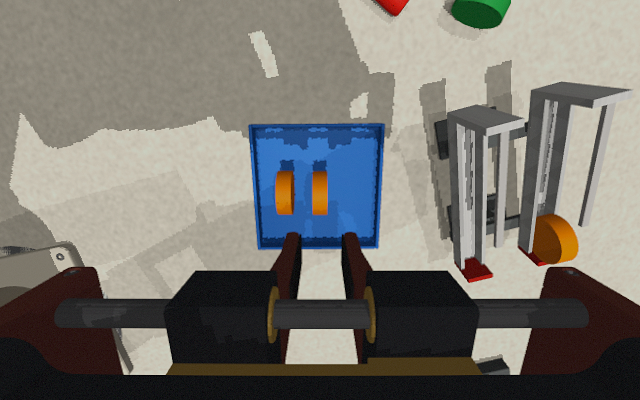

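Two dummies stand in the tray. One is left in lane 2.

move_arm(
  motion=[
    [[0.2, 0.03, -0.02], [0, 0, -0.05]],
    [[0.4, 0.06, -0.04], [0, 0, -0.1]],
    [[0.6, 0.1, -0.05], [0, 0, -0.15]],
    [[0.8, 0.13, -0.058], [0, 0, -0.2]],
    [[1, 0.16, -0.058], [0, 0, -0.251]],
  ],
  gripper=0.5,
)

```text
t: 51.5
ee_pos: [585.0, 63.1, 183.9]
orientation: [3.14, 0.101, -0.004]
ft_force: [-0.4, -0.8, -0.5]
width: 43.7
```

Run:
```python
from h import *
go([668.7,32.5,155],0.062)
```

```text
t 51.50 pos [585.   63.1 183.9] jawyaw 0.064 tilt 0.002 w 43.7 F [-0.4 -0.8 -0.5] q [0.09 0.42 1.74 0.   0.98 0.02]
shift [0.544 0.239 0.191] turn [0.    0.002 0.002]
```

move_arm(
  motion=[
    [[0.25, 0.12, 0], [0, 0, 0]],
    [[0.544, 0.239, 0.05], [0, 0, 0]],
    [[0.544, 0.239, 0.191], [0, 0, 0]],
    [[0.544, 0.239, 0.191], [0, 0, 0]],
    [[0.544, 0.239, 0.191], [0, 0, 0]],
  ],
)

```text
t: 52.12
ee_pos: [667.2, 33.4, 156.1]
orientation: [-3.14, -0.099, 0.003]
ft_force: [0.3, -0.0, -0.1]
width: 44.1
```

Run:
```python
from h import *
for i in range(4): ctrl.get_image("top")
go([668.7,32.5,72],0.062)
```

```text
t 52.33 pos [668.5  33.3 157.6] jawyaw 0.063 tilt 0.001 w 44.0 F [-0.1 -0.1 -0.1] q [ 0.03  0.56  1.57  0.    1.01 -0.03]
shift [0.    0.005 0.57 ] turn [ 0.    -0.001  0.001]
```

move_arm(
  motion=[
    [[0, 0.005, 0.15], [0, 0, 0]],
    [[0, 0.005, 0.3], [0, 0, 0]],
    [[0, 0.005, 0.45], [0, 0, 0]],
    [[0, 0.005, 0.57], [0, 0, 0]],
    [[0, 0.005, 0.57], [0, 0, 0]],
  ],
)

```text
t: 52.95
ee_pos: [667.7, 32.2, 70.1]
orientation: [-3.14, -0.098, 0.004]
ft_force: [0.4, -0.8, -0.2]
width: 43.8
```

move_arm(
  motion=[
    [[0, 0, 0], [0, 0, 0]],
    [[0, 0, 0], [0, 0, 0]],
    [[0, 0, 0], [0, 0, 0]],
    [[0, 0, 0], [0, 0, 0]],
    [[0, 0, 0], [0, 0, 0]],
  ],
)

```text
t: 53.58
ee_pos: [668.7, 32.2, 71.3]
orientation: [-3.14, -0.098, -0.0]
ft_force: [-0.2, 0.4, 0.2]
width: 44.2
```

Run:
```python
from h import *
go([668.7,32.5,72],0.062)
shot("wrist","w35.png",(220,180,480,340),3)
```

```text
t 53.58 pos [668.7  32.2  71.3] jawyaw 0.062 tilt 0.000 w 44.2 F [-0.2  0.4  0.2] q [ 0.03  0.67  1.6   0.    0.87 -0.03]
shift [-0.    -0.002 -0.004] turn [-0. -0.  0.]
```

View pics/w35.png

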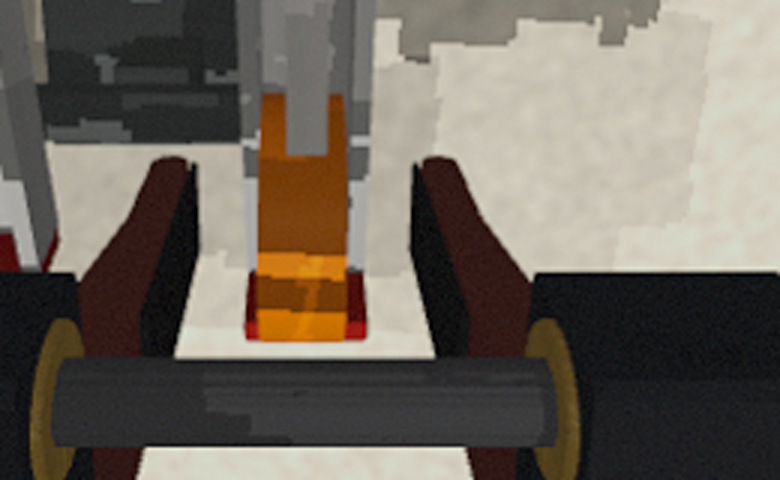

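move_arm(
  motion=[
    [[0, 0, 0], [0, 0, 0]],
    [[0, 0, 0], [0, 0, 0]],
    [[0, 0, 0], [0, 0, 0]],
    [[0, 0, 0], [0, 0, 0]],
    [[0, 0, 0], [0, 0, 0]],
  ],
  gripper=0,
)

```text
t: 54.25
ee_pos: [668.7, 32.2, 71.1]
orientation: [-3.14, -0.098, 0.0]
ft_force: [-0.2, -0.0, 0.5]
width: 16.2
```

move_arm(
  motion=[
    [[0, 0, -0.05], [0, 0, 0]],
    [[0, 0, -0.2], [0, 0, 0]],
    [[0, 0, -0.4], [0, 0, 0]],
    [[0, 0, -0.6], [0, 0, 0]],
    [[0, 0, -0.8], [0, 0, 0]],
  ],
)

```text
t: 54.88
ee_pos: [668.9, 32.2, 194.1]
orientation: [-3.14, -0.098, -0.003]
ft_force: [-0.3, 0.2, -1.9]
width: 15.9
```

Run:
```python
from h import *
shot("scene","s36.png",(230,100,390,260),4); pp("scene","tray")
go([484,109,150],-0.2)
```

```text
scene tray [(0.81, array([424.4, 113.2,   0. ])), (0.59, array([ 594.3, -251. ,   54.2]))]
t 54.98 pos [671.3  32.2 196.8] jawyaw 0.062 tilt 0.008 w 16.4 F [ 1.3 -0.4 -0.3] q [ 0.03  0.52  1.54  0.    1.07 -0.03]
shift [-1.217 -0.589  0.302] turn [-0.001 -0.008  0.251]
```

View pics/s36.png

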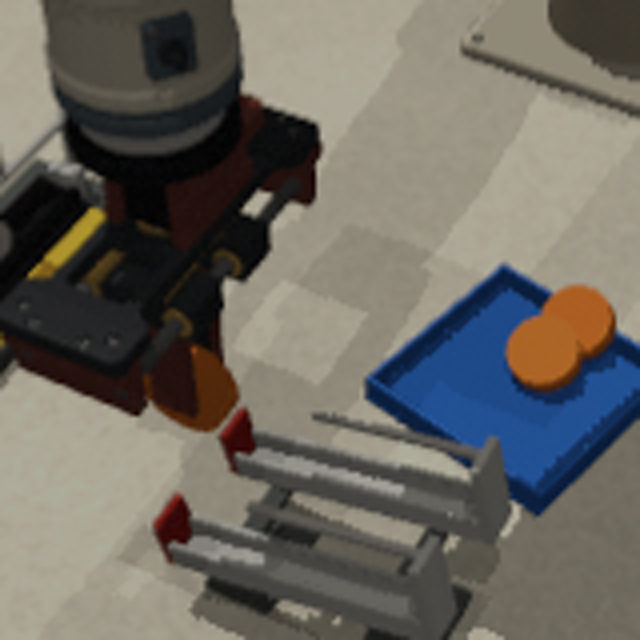

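The tray has been knocked to about (424,113) and the two dummies have tipped over, but they are still inside. I'll look at it closer before placing.

move_arm(
  motion=[
    [[-0.25, -0.1, 0], [0, 0, 0.05]],
    [[-0.5, -0.2, 0], [0, 0, 0.1]],
    [[-0.7, -0.3, 0], [0, 0, 0.2]],
    [[-0.9, -0.4, 0.1], [0, 0, 0.25]],
    [[-1, -0.45, 0.15], [0, 0, 0.25]],
  ],
)

```text
t: 55.6
ee_pos: [512.7, 90.5, 168.1]
orientation: [3.126, -0.311, -0.002]
ft_force: [0.2, 0.0, -0.5]
width: 15.8
```

Run:
```python
from h import *
for i in range(5): ctrl.get_image("top")
st()
im=shot("wrist","w37.png"); pp("wrist","tray","blank1")
```

```text
t 55.85 pos [516.3  90.1 169.2] jawyaw -0.199 tilt 0.002 w 15.9 F [ 0.3  0.1 -0.8] q [ 0.15  0.35  1.89 -0.    0.9   0.35]
wrist tray [(0.55, array([424.5, 112. ,  -1.4])), (0.16, array([667.3,  30.1,  75.1]))]
wrist blank1 [(0.95, array([369.6, 130.2,  25.8])), (0.7, array([514.8,  92.7, 174.3])), (0.62, array([400.3, 119.8,  22.1]))]
```

View pics/w37.png

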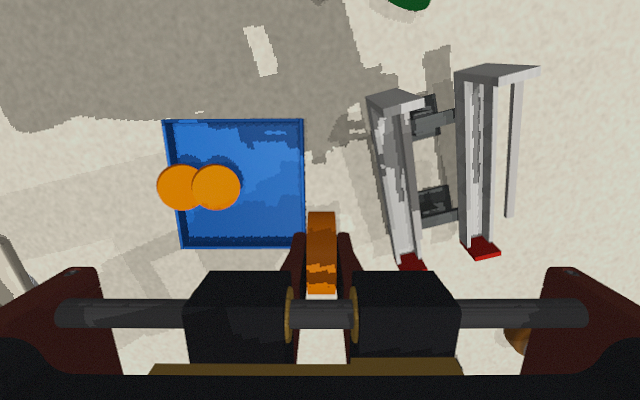

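Run:
```python
from h import *
im=shot("wrist","w38.png",(140,100,340,280),4)
for uv,z in [((163,120),22),((303,119),22),((305,248),22),((181,249),22)]: print(uv,onplane(im,uv,z).round(1))
go([462,105,100],-0.2)
```

```text
(163, 120) [369.6 199.2  22. ]
(303, 119) [514.1 170.7  22. ]
(305, 248) [484.7  26.2  22. ]
(181, 249) [338.9  54.2  22. ]
t 56.05 pos [515.7  89.9 168.9] jawyaw -0.200 tilt 0.001 w 15.5 F [-0.1 -0.3 -0. ] q [ 0.15  0.35  1.9  -0.    0.9   0.35]
shift [-0.371 -0.027  0.459] turn [-0.    -0.001  0.   ]
```

View pics/w38.png

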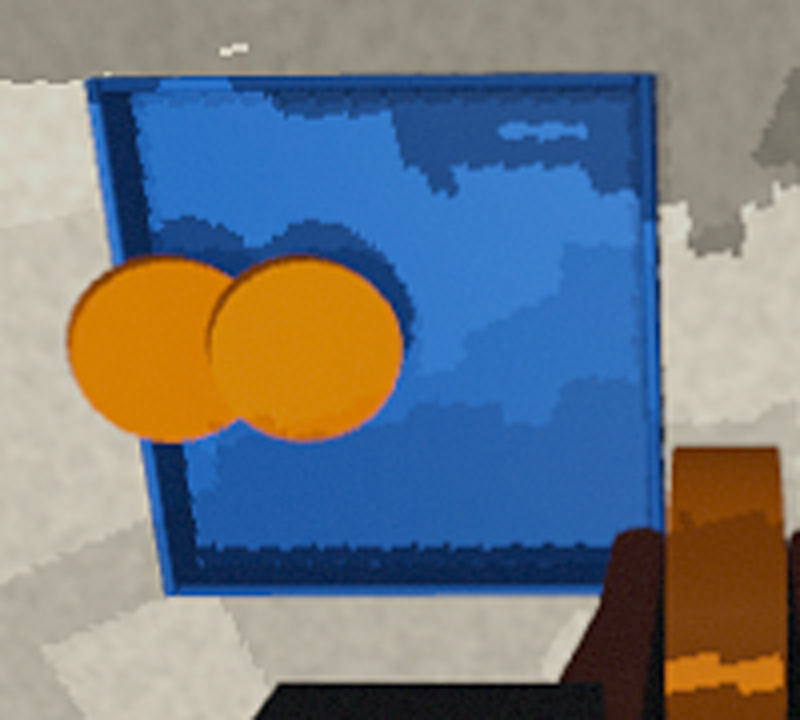

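move_arm(
  motion=[
    [[-0.1, -0.01, 0.1], [0, 0, 0]],
    [[-0.2, -0.02, 0.2], [0, 0, 0]],
    [[-0.3, -0.027, 0.3], [0, 0, 0]],
    [[-0.371, -0.027, 0.4], [0, 0, 0]],
    [[-0.371, -0.027, 0.459], [0, 0, 0]],
  ],
)

```text
t: 56.68
ee_pos: [460.7, 105.1, 99.3]
orientation: [3.126, -0.312, -0.001]
ft_force: [0.6, -0.1, -0.4]
width: 15.7
```

Run:
```python
from h import *
for i in range(5): ctrl.get_image("top")
go([462,105,28],-0.2)
im=shot("wrist","w39.png")
```

```text
t 56.92 pos [462.  105.2 100.2] jawyaw -0.200 tilt 0.001 w 16.0 F [-0.2  0.1 -0.6] q [0.2  0.4  2.04 0.   0.7  0.4 ]
shift [-0.     0.001  0.482] turn [-0.    -0.001  0.   ]
```

View pics/w39.png

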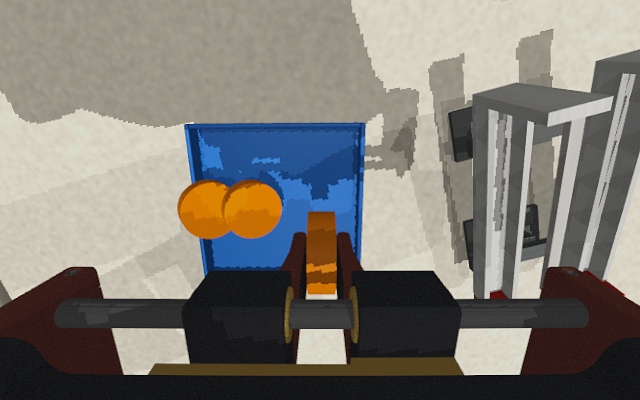

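move_arm(
  motion=[
    [[0, 0, 0.1], [0, 0, 0]],
    [[0, 0, 0.2], [0, 0, 0]],
    [[0, 0, 0.3], [0, 0, 0]],
    [[0, 0, 0.4], [0, 0, 0]],
    [[0, 0, 0.45], [0, 0, 0]],
  ],
)

```text
t: 57.6
ee_pos: [460.4, 105.1, 30.9]
orientation: [3.125, -0.313, -0.003]
ft_force: [0.0, 0.8, -1.1]
width: 16.1
```

move_arm(
  motion=[
    [[0, 0, 0.02], [0, 0, 0]],
    [[0, 0, 0.035], [0, 0, 0]],
    [[0, 0, 0.035], [0, 0, 0]],
    [[0, 0, 0.035], [0, 0, 0]],
    [[0, 0, 0.035], [0, 0, 0]],
  ],
)

```text
t: 58.22
ee_pos: [461.2, 105.2, 27.4]
orientation: [-3.126, 0.313, -0.001]
ft_force: [0.4, 0.2, -0.4]
width: 15.5
```

Run:
```python
from h import *
st()
```

```text
t 58.23 pos [461.2 105.2  27.4] jawyaw -0.199 tilt 0.001 w 15.5 F [ 0.4  0.2 -0.4] q [ 0.2   0.55  2.06 -0.    0.53  0.4 ]
```

move_arm(
  motion=[
    [[0, 0, 0.012], [0, 0, 0]],
    [[0, 0, 0.012], [0, 0, 0]],
    [[0, 0, 0.012], [0, 0, 0]],
    [[0, 0, 0.012], [0, 0, 0]],
    [[0, 0, 0.012], [0, 0, 0]],
  ],
)

```text
t: 58.85
ee_pos: [461.2, 105.2, 25.4]
orientation: [-3.126, 0.313, -0.001]
ft_force: [0.4, 0.0, 2.9]
width: 16.1
```

move_arm(
  motion=[
    [[0, 0, 0], [0, 0, 0]],
    [[0, 0, 0], [0, 0, 0]],
    [[0, 0, 0], [0, 0, 0]],
    [[0, 0, 0], [0, 0, 0]],
    [[0, 0, 0], [0, 0, 0]],
  ],
  gripper=0.28,
)

```text
t: 59.48
ee_pos: [461.0, 105.2, 25.3]
orientation: [3.126, -0.313, -0.0]
ft_force: [-0.5, 0.6, -0.6]
width: 24.8
```

move_arm(
  motion=[
    [[0, 0, -0.1], [0, 0, 0]],
    [[0, 0, -0.3], [0, 0, 0]],
    [[0, 0, -0.6], [0, 0, 0]],
    [[0, 0, -0.9], [0, 0, 0]],
    [[0, 0, -1], [0, 0, 0]],
  ],
)

```text
t: 60.1
ee_pos: [462.4, 105.5, 178.6]
orientation: [-3.124, 0.313, -0.008]
ft_force: [-0.0, -0.4, 0.2]
width: 24.8
```

Run:
```python
from h import *
for i in range(5): ctrl.get_image("top")
im=shot("wrist","w40.png"); pp("wrist","tray","blank1")
shot("scene","s40.png",(310,150,410,240),7)
go([390,100,210],-0.2)
```

```text
wrist tray [(0.79, array([427.3, 106.4,  -2.2]))]
wrist blank1 [(0.73, array([399.9, 117.6,  20.9])), (0.72, array([460.3, 107.9,  33.5])), (0.62, array([369.9, 129.1,  25.1]))]
t 60.55 pos [460.3 105.  174.1] jawyaw -0.199 tilt 0.002 w 24.6 F [0.2 0.1 0.8] q [ 0.2   0.27  2.   -0.    0.87  0.4 ]
shift [-0.453  0.126 -0.238] turn [0.001 0.002 0.001]
```

View pics/w40.png

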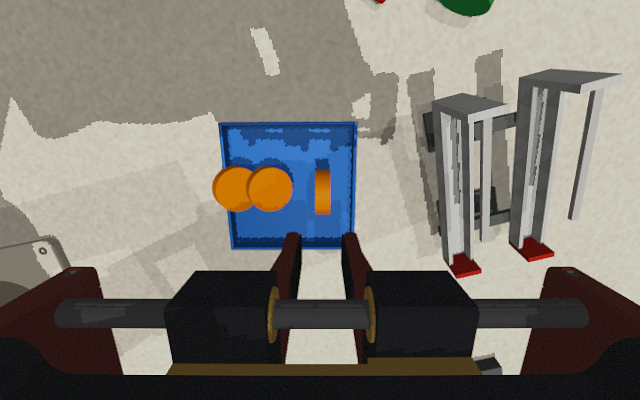

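View pics/s40.png

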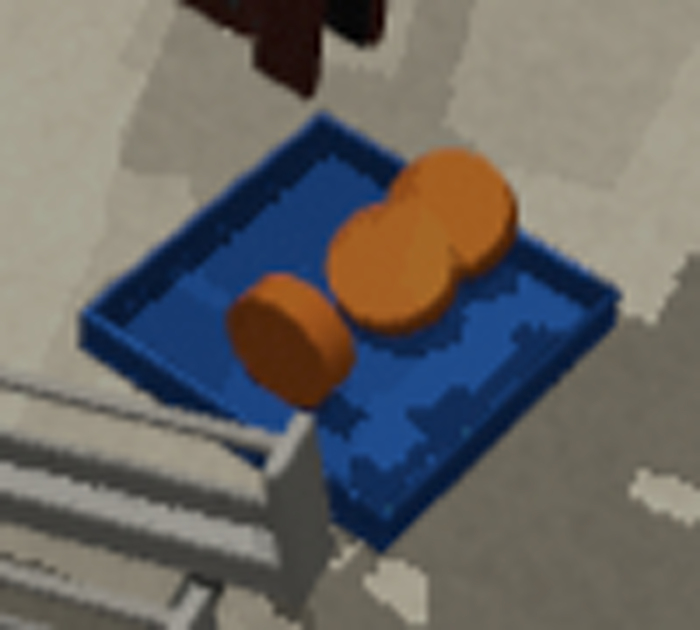

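All dummies are in the tray. One leans over the -x wall with its centre at tray x≈-59, and the limit is 68. I'll nudge it inward with closed fingers for margin.

Run:
```python
from h import *
go([331,137.5,110],-0.2)
```

```text
t 60.55 pos [460.3 105.  174.1] jawyaw -0.199 tilt 0.002 w 24.6 F [0.2 0.1 0.8] q [ 0.2   0.27  2.   -0.    0.87  0.4 ]
shift [-0.887 -0.042  0.429] turn [0.001 0.002 0.001]
```

move_arm(
  motion=[
    [[-0.2, -0.01, 0], [0, 0, 0]],
    [[-0.4, -0.02, 0], [0, 0, 0]],
    [[-0.6, -0.03, 0], [0, 0, 0]],
    [[-0.8, -0.042, 0], [0, 0, 0]],
    [[-0.887, -0.042, 0], [0, 0, 0]],
  ],
  gripper=0,
)

```text
t: 61.18
ee_pos: [330.3, 137.7, 174.8]
orientation: [3.125, -0.311, -0.002]
ft_force: [1.0, 0.0, 0.2]
width: 0.5
```

move_arm(
  motion=[
    [[0, 0, 0.1], [0, 0, 0]],
    [[0, 0, 0.25], [0, 0, 0]],
    [[0, 0, 0.4], [0, 0, 0]],
    [[0, 0, 0.43], [0, 0, 0]],
    [[0, 0, 0.43], [0, 0, 0]],
  ],
)

```text
t: 61.8
ee_pos: [332.1, 137.7, 110.7]
orientation: [3.126, -0.313, -0.001]
ft_force: [-0.7, 0.5, -0.3]
width: 0.4
```

Run:
```python
from h import *
for i in range(5): ctrl.get_image("top")
go([331,137.5,30],-0.2)
im=shot("wrist","w41.png")
```

```text
t 62.05 pos [332.4 137.9 111.4] jawyaw -0.199 tilt 0.001 w 0.2 F [ 0.1 -0.7  0.1] q [ 0.36  0.24  2.27 -0.    0.63  0.56]
shift [-0.009  0.005  0.543] turn [-0.001 -0.001  0.001]
```

View pics/w41.png

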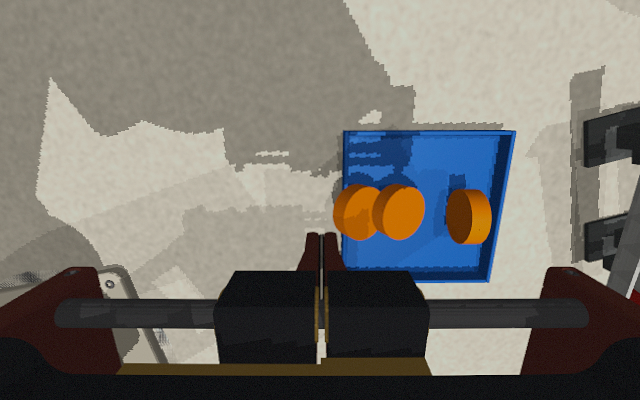

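move_arm(
  motion=[
    [[-0.05, 0, 0], [0, 0, 0]],
    [[-0.05, 0, 0], [0, 0, 0]],
    [[-0.05, 0, 0.1], [0, 0, 0]],
    [[-0.05, 0, 0.2], [0, 0, 0]],
    [[-0.05, 0, 0.25], [0, 0, 0]],
  ],
)

```text
t: 62.72
ee_pos: [324.2, 139.1, 72.8]
orientation: [3.126, -0.313, -0.001]
ft_force: [-0.0, -0.5, -0.6]
width: 0.6
```

Run:
```python
from h import *
for i in range(5): ctrl.get_image("top")
o,R=st()
im=shot("wrist","w42.png",(260,110,540,310),2.8)
for z in (25,32,38):
  X=onplane(im,(326,215),z); print(X.round(1),(R.T@(X-o["ee_pos"])).round(1))
```

```text
t 62.98 pos [324.7 139.3  73.5] jawyaw -0.199 tilt 0.000 w 0.4 F [-0.8  0.7 -0.1] q [0.37 0.33 2.3  0.   0.51 0.57]
[330.6 144.3  25. ] [ 4.8 -6.  48.6]
[331.  146.6  32. ] [ 4.7 -8.4 41.6]
[331.3 148.6  38. ] [  4.6 -10.4  35.6]
```

View pics/w42.png

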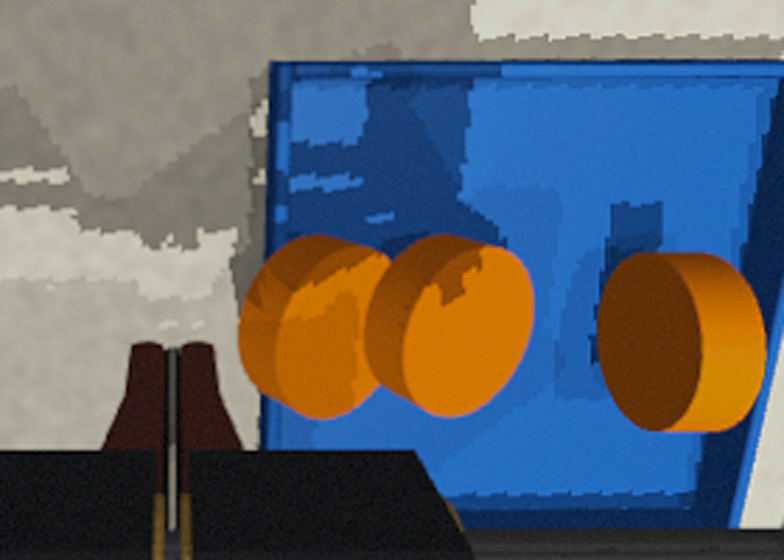

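move_arm(
  motion=[
    [[0, 0, 0.1], [0, 0, 0]],
    [[0, 0, 0.2], [0, 0, 0]],
    [[0, 0, 0.285], [0, 0, 0]],
    [[0, 0, 0.285], [0, 0, 0]],
    [[0, 0, 0.285], [0, 0, 0]],
  ],
)

```text
t: 63.65
ee_pos: [324.8, 139.3, 31.0]
orientation: [-3.126, 0.313, -0.001]
ft_force: [-0.1, 0.1, 0.2]
width: 0.5
```

Run:
```python
from h import *
for i in range(3): ctrl.get_image("top")
o,R=st()
im=shot("wrist","w43.png",(260,110,540,310),2.8)
shot("scene","s43.png",(310,150,410,240),7)
```

```text
t 63.80 pos [324.9 139.3  31. ] jawyaw -0.199 tilt 0.001 w 0.6 F [-0.1  0.1 -0.2] q [0.37 0.45 2.31 0.   0.38 0.57]
```

View pics/w43.png

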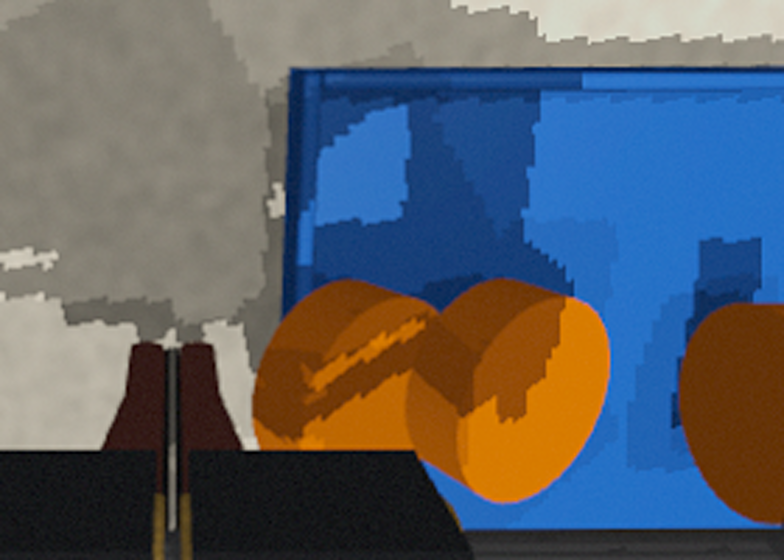

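View pics/s43.png

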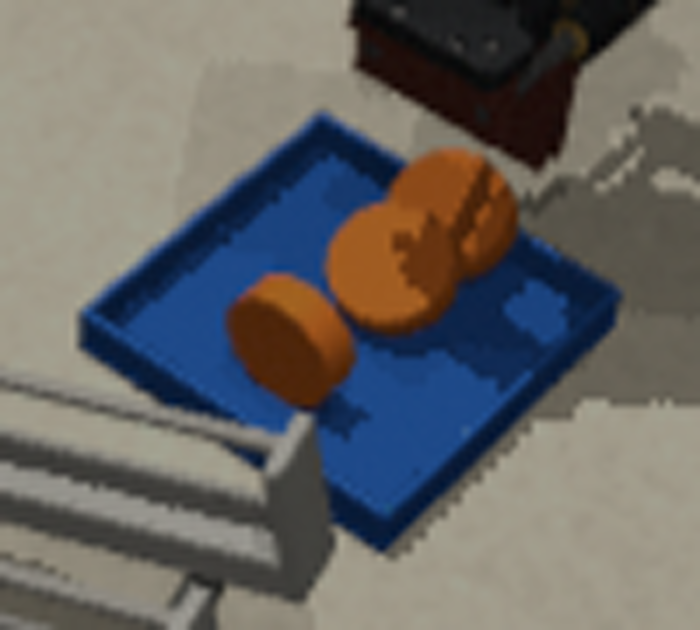

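move_arm(
  motion=[
    [[0.03, 0, 0], [0, 0, 0]],
    [[0.06, 0, 0], [0, 0, 0]],
    [[0.085, 0, 0], [0, 0, 0]],
    [[0.11, 0, 0], [0, 0, 0]],
    [[0.13, 0, 0], [0, 0, 0]],
  ],
)

```text
t: 64.53
ee_pos: [343.8, 135.2, 30.5]
orientation: [3.126, -0.313, -0.0]
ft_force: [-0.2, -0.8, -0.6]
width: 0.6
```

Run:
```python
from h import *
for i in range(3): ctrl.get_image("top")
o,R=st()
im=shot("wrist","w44.png",(260,110,540,310),2.8)
shot("scene","s44.png",(310,150,410,240),7)
```

```text
t 64.67 pos [343.8 135.3  30.5] jawyaw -0.200 tilt 0.000 w 0.4 F [0.1 0.  0. ] q [ 0.34  0.46  2.28 -0.    0.4   0.54]
```

View pics/w44.png

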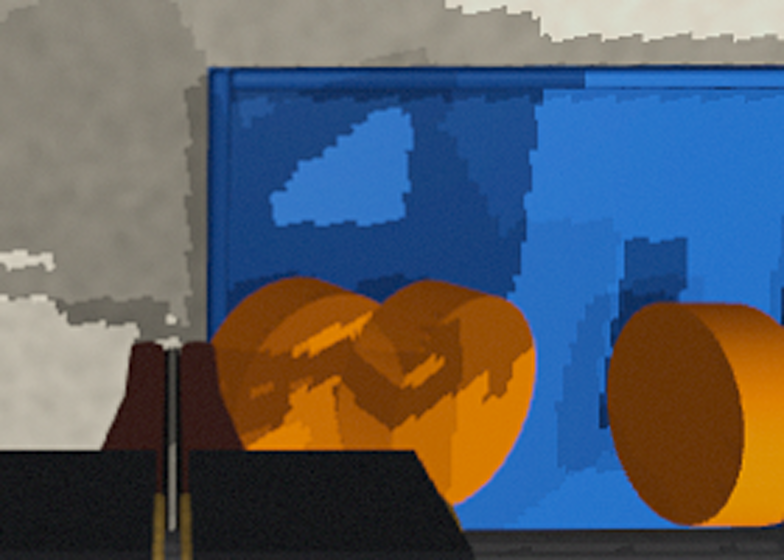

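View pics/s44.png

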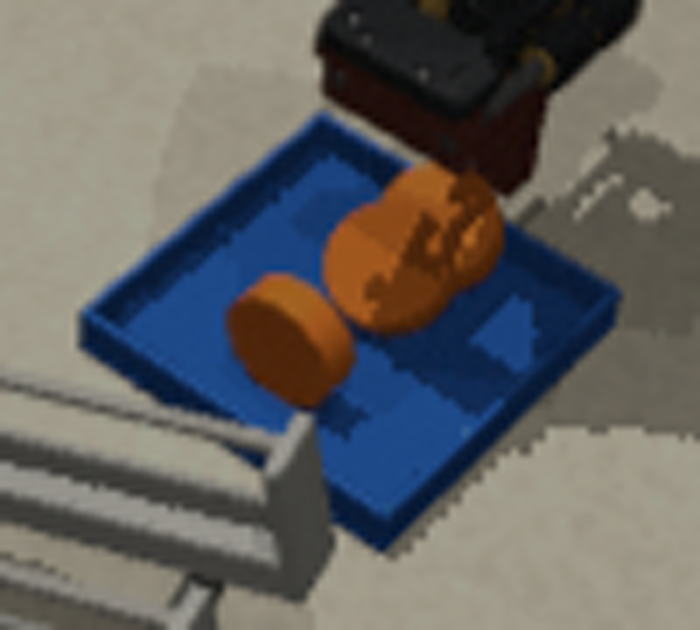

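It works: the dummy slid inward. Pushing about 7 mm more, then backing off and rising.

move_arm(
  motion=[
    [[0.015, 0, 0], [0, 0, 0]],
    [[0.03, 0, 0], [0, 0, 0]],
    [[0.045, 0, 0], [0, 0, 0]],
    [[0.045, 0, 0], [0, 0, 0]],
    [[0.045, 0, 0], [0, 0, 0]],
  ],
)

```text
t: 65.4
ee_pos: [350.4, 134.0, 30.5]
orientation: [-3.126, 0.313, -0.0]
ft_force: [0.0, -0.3, 0.2]
width: 0.7
```

move_arm(
  motion=[
    [[-0.04, 0, 0], [0, 0, 0]],
    [[-0.06, 0, 0], [0, 0, 0]],
    [[-0.06, 0, -0.2], [0, 0, 0]],
    [[-0.06, 0, -0.5], [0, 0, 0]],
    [[-0.06, 0, -0.8], [0, 0, 0]],
  ],
)

```text
t: 66.03
ee_pos: [340.7, 135.7, 151.6]
orientation: [3.126, -0.312, -0.001]
ft_force: [0.6, -0.4, 0.1]
width: 0.5
```

move_arm(
  motion=[
    [[0.1, 0.1, -0.3], [0, 0, 0]],
    [[0.2, 0.2, -0.5], [0, 0, 0]],
    [[0.3, 0.4, -0.7], [0, 0, 0]],
    [[0.4, 0.6, -0.8], [0, 0, 0]],
    [[0.5, 0.6, -0.8], [0, 0, 0]],
  ],
)

```text
t: 66.65
ee_pos: [397.7, 31.6, 271.5]
orientation: [-3.125, 0.317, -0.004]
ft_force: [1.2, -1.4, -0.7]
width: 0.1
```

Run:
```python
from h import *
for i in range(5): ctrl.get_image("top")
o,R=st()
im=shot("wrist","w45.png"); pp("wrist","tray","blank1")
shot("scene","s45.png"); pp("scene","tray","blank1","sample1","bail_handle","pocket1","bottle","jar","driver")
shot("top","t45.png"); pp("top","tray","bail_handle","bail_hinge")
```

```text
t 66.90 pos [396.2  33.4 269.5] jawyaw -0.199 tilt 0.002 w 0.3 F [-0.3  0.9  0.1] q [0.05 0.01 2.05 0.   1.08 0.25]
wrist tray [(0.95, array([423.8, 113.8,  -1.9]))]
wrist blank1 [(0.9, array([382.3, 122.7,  21.7])), (0.79, array([408.9, 118.2,  24.8])), (0.55, array([460.2, 107.3,  32.1])), (0.39, array([ 542.1, -257.4,  139.7]))]
scene tray [(0.67, array([424.3, 111.8,  -0.9]))]
scene blank1 [(0.59, array([462.7, 108. ,  32. ])), (0.57, array([633.5, 267.3,  24.3])), (0.54, array([408.6, 119.6,  18.3])), (0.5, array([378.3, 125.9,  25.8]))]
scene sample1 [(0.66, array([ 540.6, -253.7,   55.3])), (0.64, array([ 596.8, -249.3,   53.3]))]
scene bail_handle [(0.65, array([ 536.8, -256.7,  133.5]))]
scene pocket1 [(0.91, array([ 481.4, -257.5,   52.6])), (0.88, array([ 593.8, -252.1,   52.2])), (0.87, array([ 537.8, -255.5,   47.9]))]
scene bottle [(0.75, array([372. , 390.6,   2.3]))]
scene jar [(0.64, array([ 750.9, -169. ,    1.7]))]
scene driver [(0.83, array([496.1, 359.9,  -2.3]))]
top tray [(0.93, array([426.4, 113.8,   1.7])), (0.69, array([3.686e+02, 3.865e+02, 1.000e-01]))]
top bail_handle [(0.86, array([ 544.4, -256. ,  134.5])), (0.21, array([ 4.251e+02,  1.150e+02, -2.000e-01]))]
top bail_hinge [(0.65, array([ 538.3, -256.3,   35.3]))]
```

View pics/w45.png

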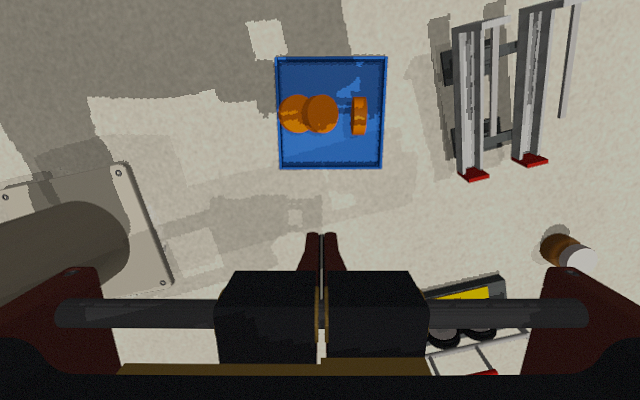

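View pics/s45.png

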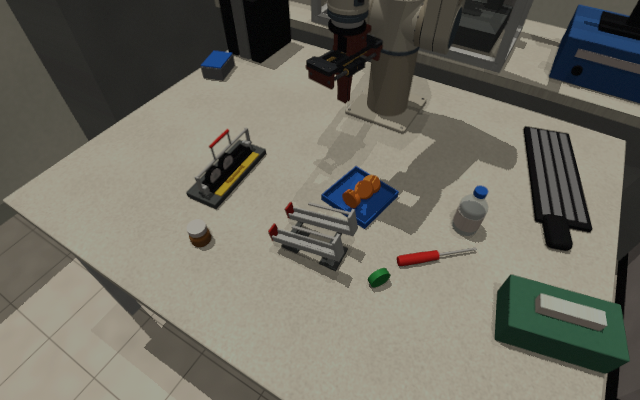

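The tray dummies are now well inside, at tray x about -45, -17 and +35. The lanes are empty and the bystanders are in place. One last crop of the rack.

Run:
```python
from h import *
shot("scene","s46.png",(180,120,280,210),7)
```

```text
(no output)
```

View pics/s46.png

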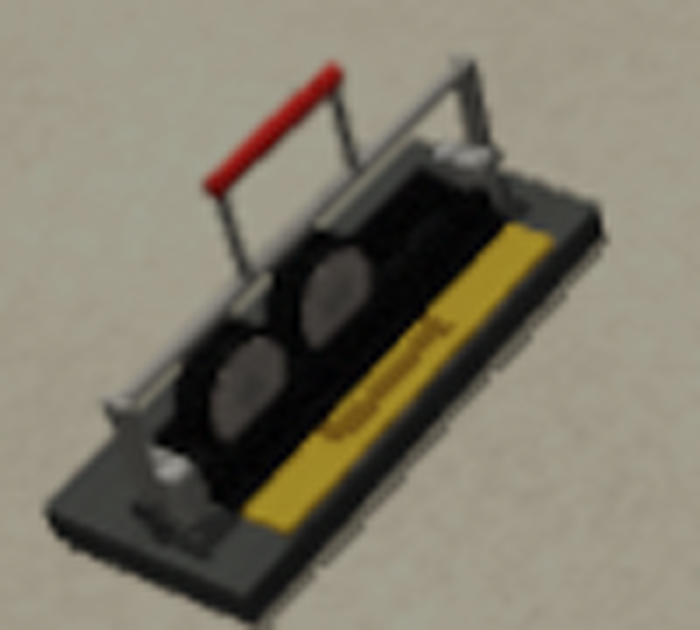

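The light faces (white disc with a small square) look towards the yellow strip, and the bail is upright. Handing in.

Run:
```python
from workcell import ctrl
print(ctrl.close_job())
```

```text
the job is handed in; nothing more can be done
None
```

I did the whole task and handed the job in at about 67 s. The interface reports no verdict, so the results below are my own checks.

- **What I did:** I swung the bail fully open and stood the two specimens in the track in pockets 3 and 2. I then swung the bail back upright and put the three orange dummies in the tray. I closed the bail before moving the last two dummies, because no specimens were left in the lanes.
- **Tray:** It was knocked about 2 cm partway through, and two dummies tipped over. I measured the tray again before placing the third dummy. One tipped dummy was leaning over the tray wall, so I pushed it about 14 mm further in.
- **Last checks:**
  - Both specimens stand in their pockets, with the light face and its small square towards the yellow strip.
  - The bail handle is at about z 134 mm over the hinge, so the bail is upright.
  - Both lanes are empty.
  - The dummies are inside the tray, at about -45, -17 and +35 mm from its middle; the limit is 68 mm.
  - The bottle, jar and screwdriver are where they were, within measuring error.
- **Disagreements:**
  - The trained networks' positions differed by 2–5 mm from one view to another.
  - One wrist view gave the first specimen's height as about 80 mm, while the scene camera gave 54 mm and a close picture showed it seated.
  - On opening, the bail met its stop with about 55 N of wrist force, under the 120 N limit.

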